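# Test the friction hinges of two sample boxes

## Task

Test the lid hinges of the two plywood boxes, the left box first and then the right: raise each lid until you feel it come up against its stop, without forcing it, and let go of it to see whether it holds. Leave the lid that holds standing open; the lid that sinks has a worn hinge, so push that one fully shut, without pressing hard. Do not disturb the things around the boxes.

Things in the scene. Friction and masses are not known exactly. Their poses are not given: they have to be found in the camera images.
- box_a: one of two identical plywood boxes, 160 deep (its x) x 170 wide (its y) x 90 high, fixed to the table, hinged lid on top. Origin: centre of its underside, on the table; x points from its front (bar side) back to its hinge, z up. One box always stands on the left half (y > 0), the other on the right (y < 0); which is which changes. Turned up to 12 degrees from the table's axes
- box_b: the other box, identical. Each has on its +y side, near the hinge, a steel quadrant with a black knob of 22 (up to 120 from the box's middle plane, 70 above the hinge): the lid's rigid opening stop, clamped at an angle that differs from box to box and is not measured, somewhere between 45 and 72 degrees. The force rises steeply there
- lid_a: lid of box_a: plywood panel 166 x 174 x 10, underside level with the box's rim when shut. Origin on the hinge axis (80 behind the box's middle, 95 above the table), mid width, mid thickness; the panel runs along its own -x, y is the hinge axis, z its outer normal. Tilt of z from vertical = opening angle, 0 shut (start); the front rises as it opens
- lid_b: lid of box_b, same make and looks, same frame. One lid's hinge is sound: about 6 N at the bar moves it and it stays at any angle. The other's is worn: about 3 N, and let go it sinks within 3 s to rest 6 to 12 degrees open on its weak lift spring; a push of a few N shuts it onto the rigid rim and it stays shut. Either may be on the left
- bar_a (a point): middle of the pull bar of lid_a: round steel bar, 10 diameter, along the lid's y, 80 free between its two side rods, in the lid's mid plane, 205 in front of the hinge axis, 34 clear of the lid's edge; 95 above the table when shut. Can be pinched from above; it turns between the pads as the lid swings
- bar_b (a point): middle of the pull bar of lid_b, made like the one of lid_a; its axes are the lid's
- tub: bystander: loose tub with white lid, 73 across, 62 high, between the fronts of the two boxes; origin centre of its underside
- tape: bystander: loose roll of masking tape lying flat, 100 across, 24 high, left of the boxes; origin centre of its underside
- jar: bystander: loose larger tub with white lid, 75 across, 72 high, right of the boxes; origin centre of its underside

How it is judged:
By the outcome, as a careful person would: the job done as asked, in the order asked, and still so for the second after the job is handed in, with the robot touching nothing.
It also fails if it takes over 72 s, if anything falls off the work surface, if the arm or the gripper's body presses on something with over 40 N, if the wrist force passes 120 N, or if a joint passes its speed limit or range.

## Robot

A 6-joint arm with a two-finger parallel gripper is mounted at the origin on a cart in front of the work surface, level with it; the furniture and walls round the work are solid. World frame = base frame: x ahead of the robot, y to its left, z up, the work surface at z = 0. Lengths are in m, angles in rad, forces in N, time in s.
With the tool pointing down it reaches from about 0.3 to 0.85 m from the base axis. Payload 5.4 kg.
Tool frame: the origin (TCP) lies midway between the tips of the shut fingers; the grasp point (between the pads) lies robot.grasp_offset behind it (robot.grasp_offset is the distance from the TCP to the grasp point, in m); y points along the fingers, z is the direction in which the jaws open and shut, and the axes are right-handed (so a half turn about y gives the same grasp; the last joint's range is limited). The gripper opens to 85 mm and grips with 20 to 120 N. Pads are 22 mm wide; open, the fingers measure 114 mm over their backs; the gripper's body (76 mm by 85 mm) begins 54 mm behind the grasp point. The pads swing forward as they close: fully open they stand 13 mm farther back than shut.
Start: joints at [1.062, 0.158, 1.597, -0, 1.386, -0.21], TCP at [0.169, 0.55, 0.231] pointing down, gripper open.
Joint ranges: [-2.91, 2.91], [-0.94, 2.29], [0.18, 2.7], [-1.29, 4.43], [0.17, 2.64], [-3, 3]. Speed limits (rad/s): [2.57, 2.57, 3.14, 3.14, 3.14, 3.14].

## Interface

Orientations are given as a rotation vector (axis times angle).
In Python, from bench import robot, imaging, cut_out, mark_of gives the robot as it stands. The module is installed in compiled form; this text tells all that it offers.
- The arm moves only by the tool drive_tool, never from a script. Its argument "series" is a list of rows, each an object of numbers: "tx", "ty", "tz": the shift along the tool's x, y, z in mm; "wx", "wy", "wz": the turn, a rotation vector about the tool's x, y, z in rad; "claw": the opening in per cent of the stroke, from 0 (shut) to 100 (fully open). A call has 1 to 5 rows; each row shifts and turns the commanded pose from where the row before left it, along the tool's axes as they then stand; what a row does not reach is not made up. A row lasts 1/10 s, in which the tool goes at most 50 mm and 8.59 degrees, less where a joint would pass 70% of its speed; a pose out of reach is approached as far as the arm can. A call with a gripper value outside its range is refused whole. The fingers move at their own pace and stop on an object; "force" is the grip in N (left out, the last holds). Time passes only in rows, so rows that do not move let the fingers close. It gives the time, the measured TCP pose, the force and the opening at its end, in the units of the state.
- robot.read_state(): the state, without advancing time (a new reading comes with each control period).
- imaging.snapshot(name): name is "scene" or "side" or "wrist"; returns a dict with "image" (384x512x3 uint8, red, green, blue), "fx", "fy", "cx", "cy" (pixels), "pose" (4x4, takes a point from camera to world coordinates). Camera axes: x right, y up, looking along -z (the intrinsics and any distortion apply to the point x, -y, -z); pixel columns grow to the right and rows downward; lengths in m; the calibration is good to about 2 mm. A picture is of the moment at which its call begins. There is no depth.
- robot.job_done(): hands the job in, once; it reports no verdict.
Trained networks look in a picture, given as the dict that the camera call returned (one of the last four; its "shot" number tells which), for a name from the list of things; names that differ only in an ending like _2 or _b are one class to them, and where a whole thing is asked for, a point or a joint stands for the part that bears it (a point fixed in the world has none). Each returns a list of dicts, best first, with "p" (0 to 1); they miss things now and then, are a little off and sometimes report something else, mostly with a low value. They report only what shows in the picture. A call takes as long as a camera call.
- cut_out(picture, name): "pixels" (384x512 bool, what is visible of it) and "box" ([left, top, right, bottom] in pixels, round what is visible of it).
- mark_of(picture, name): "uv" ([column, row] in pixels: a listed point, or the origin of a listed thing).
The state is a dict: "time_s": time; "qpos": joint angles; "qvel": joint speeds; "joint_torque": joint torques, N m; "eef_pos": TCP position; "ee_rot": TCP orientation; "ft_force": force on the tool from outside, world axes, zero at the start; "moment": the same for the moment, N m; "finger_gap": finger opening in m.
Only numpy, scipy, OpenCV 4.12 (cv2) and the standard library are available. Lean on these libraries where they do the work, as an engineer would, in place of code of your own. Each camera call takes 0.05 s, during which the arm holds its last target. There are 200 camera calls.

## Working session

There is one attempt and no reset: what is moved stays moved. The work goes in short steps, Python scripts to look and compute and a tool call to move; the robot and the scene stay as the last step left them, time stands still between calls to the robot, and variables do not carry over. Pictures are saved under pics/ and viewed, about 8 in all and at most 12, crops included, and the job is handed in when it is done.

Besides the shell and the picture viewer there is one more tool, called after "Emit:" by a JSON object that holds its "api" and its "payload", one argument or row to a line. drive_tool: Moves the arm, as the interface text tells. Its arguments: {"type":"object","properties":{"series":{"type":"array"},"force":{"type":"number"}},"required":["series"]}

```bash
mkdir -p pics; ls
cat > h.py <<'E'
import numpy as np, cv2
from scipy.spatial.transform import Rotation as R
from bench import robot, imaging, cut_out, mark_of
def snap(n, fn=None):
    s=imaging.snapshot(n)
    if fn: cv2.imwrite('pics/'+fn, s['image'][:,:,::-1])
    return s
def ray(s,uv):
    d=np.array([(uv[0]-s['cx'])/s['fx'],-(uv[1]-s['cy'])/s['fy'],-1.])
    P=np.array(s['pose']); return P[:3,3],P[:3,:3]@d
def onz(s,uv,z):
    o,d=ray(s,uv); return o+d*(z-o[2])/d[2]
def proj(s,p):
    P=np.array(s['pose']); c=P[:3,:3].T@(np.array(p)-P[:3,3])
    return [s['cx']+s['fx']*c[0]/-c[2], s['cy']-s['fy']*c[1]/-c[2]]
def st():
    s=robot.read_state(); print('t',s['time_s'],'q',np.round(s['qpos'],3),'p',np.round(s['eef_pos'],4),'rot',np.round(s['ee_rot'],3),'F',np.round(s['ft_force'],1),'gap',s['finger_gap']); return s
E
python3 - <<'E'
from h import *
s=st(); print(R.from_rotvec(s['ee_rot']).as_matrix().round(3), robot.grasp_offset)
for c in ('scene','side'):
    p=snap(c,c+'0.png'); print(c,[k for k in p], np.round(p['pose'],3).tolist(),p['fx'],p['cx'],p['cy'])
    for n,z in (('bar_a',.095),('lid_a',.095),('box_a',0),('tub',0),('tape',0),('jar',0)):
        for m in mark_of(p,n)[:3]: print(n,round(m['p'],2),np.round(m['uv'],1),onz(p,m['uv'],z).round(4))
E
```

```text
pics
t 0.0 q [ 1.062  0.159  1.598  0.     1.386 -0.21 ] p [0.169  0.549  0.2303] rot [-1.56   0.235 -0.234] F [-0.8  0.3  0.7] gap 0.08518289806872135
[[ 0.956 -0.001  0.294]
 [-0.294 -0.002  0.956]
 [-0.    -1.    -0.002]] 0.0187
scene ['image', 'fx', 'fy', 'cx', 'cy', 'pose', 'shot'] [[0.793, 0.382, -0.475, -0.01], [-0.609, 0.474, -0.636, -0.763], [-0.018, 0.793, 0.608, 0.834], [0.0, 0.0, 0.0, 1.0]] 443.1828854809016 263.42058906514086 191.48810807010355
bar_a 0.6 [201.  180.2] [0.46   0.1632 0.095 ]
bar_a 0.6 [277.9 243.4] [ 0.4696 -0.1727  0.095 ]
lid_a 0.94 [341.7 207.1] [ 0.6845 -0.1716  0.095 ]
lid_a 0.84 [249.6 152. ] [0.6556 0.1964 0.095 ]
lid_a 0.48 [232.4 185.8] [0.5147 0.0848 0.095 ]
box_a 0.98 [229.1 186.7] [0.5714 0.1964 0.    ]
box_a 0.83 [314.8 247.8] [ 0.5971 -0.1706  0.    ]
tub 0.82 [233.1 232.2] [0.4623 0.0149 0.    ]
tape 0.67 [169.9 166.5] [0.4796 0.4159 0.    ]
jar 0.82 [328.9 328.7] [ 0.4507 -0.3742  0.    ]
side ['image', 'fx', 'fy', 'cx', 'cy', 'pose', 'shot'] [[0.827, 0.266, -0.496, 0.012], [-0.562, 0.43, -0.706, -0.788], [0.025, 0.863, 0.505, 0.627], [0.0, 0.0, 0.0, 1.0]] 395.41898574619535 251.42730700916516 189.06296389446186
bar_a 0.93 [190.6 166.4] [0.4567 0.1577 0.095 ]
bar_a 0.6 [260.5 216.9] [ 0.4791 -0.1643  0.095 ]
bar_a 0.3 [305.  303.3] [ 0.3884 -0.4299  0.095 ]
lid_a 0.73 [240.5 148.5] [0.65   0.1878 0.095 ]
box_a 0.68 [220.4 178.6] [0.5794 0.1977 0.    ]
box_a 0.57 [300.7 233.7] [ 0.6073 -0.1736  0.    ]
tub 0.62 [215.9 219.1] [0.4515 0.004  0.    ]
tape 0.55 [162.6 164.3] [0.4609 0.3912 0.    ]
jar 0.75 [308.6 305.4] [ 0.4581 -0.3745  0.    ]
```

View pics/scene0.png

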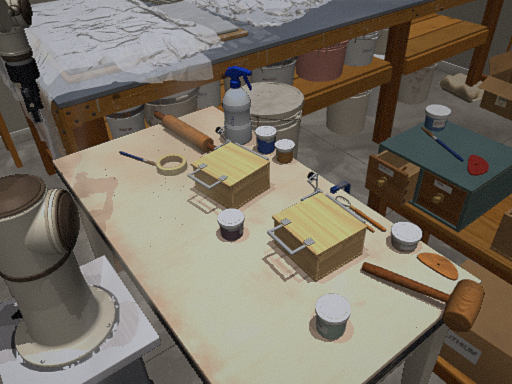

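Run:
```python
import cv2
i=cv2.imread('pics/scene0.png')[120:300,140:400]
cv2.imwrite('pics/crop0.png',cv2.resize(i,None,fx=3,fy=3,interpolation=cv2.INTER_CUBIC))
```

```text
(no output)
```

View pics/crop0.png

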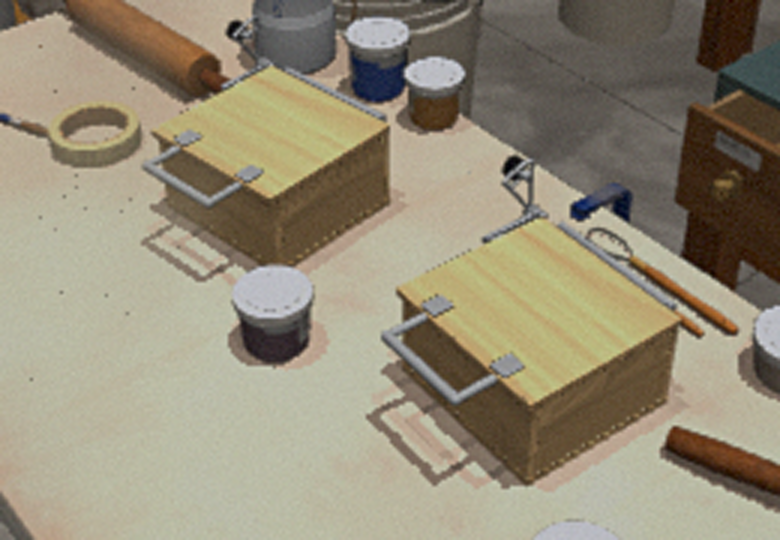

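The crop (3×, offset 140,120) shows both boxes shut. The left bar runs from crop (152,166) to (208,200) and the right bar from (388,338) to (456,396). The tub stands between the fronts, and the knobs are at the left rear of each box. Next I'll fit the box poses from the lid corners and bar ends.

```bash
cat > fit.py <<'E'
from h import *
from scipy.optimize import least_squares
# lid-frame points: lid top corners FL,BL?,BR,FR, bar outer ends L,R
PT=np.array([[-.166,.087,.005],[-.166,-.087,.005],[0,-.087,.005],[-.205,.043,0],[-.205,-.043,0]])
def world(v,P,th=0):
    c,s=np.cos(th),np.sin(th); Q=np.c_[c*P[:,0]+s*P[:,2],P[:,1],-s*P[:,0]+c*P[:,2]]
    c,s=np.cos(v[2]),np.sin(v[2])
    return np.c_[v[0]+c*Q[:,0]-s*Q[:,1],v[1]+s*Q[:,0]+c*Q[:,1],.095+Q[:,2]]
def fit(s,uv,v0):
    f=lambda v:np.ravel([proj(s,p) for p in world(v,PT)]-uv)
    r=least_squares(f,v0,loss='soft_l1'); return r.x,r.fun.reshape(-1,2)
E
python3 - <<'E'
from fit import *
s=snap('scene'); off=np.array([140,120])
L=np.array([[153,133],[275,196],[388,118],[152,166],[208,200]])/3+off
Rr=np.array([[398,291],[530,402],[680,322],[388,338],[456,396]])/3+off
d=snap('side'); im=d['image'].copy(); im2=s['image'].copy()
for n,uv,v0 in (('L',L,[.66,.19,0]),('R',Rr,[.68,-.17,0])):
    v,r=fit(s,uv,v0); print(n,v.round(4),np.degrees(v[2]),'bar',world(v,np.array([[-.205,0,0]])).round(4)); print(r.round(1).tolist())
    for cam,I in ((d,im),(s,im2)):
        for p in world(v,np.r_[PT,[[0,.087,.005]]]): cv2.circle(I,tuple(np.int32(np.round(np.array(proj(cam,p))*1))),1,(255,0,0),-1)
a=cv2.resize(im[110:290,130:390],None,fx=3,fy=3,interpolation=cv2.INTER_NEAREST)
cv2.imwrite('pics/side_ov.png',a[:,:,::-1])
E
```

```text
L [0.6566 0.2014 0.199 ] 11.40255403187421 bar [[0.4556 0.1609 0.095 ]]
[[-1.1, -1.4], [-0.1, -0.2], [0.9, 0.3], [-0.7, 0.2], [1.2, 0.3]]
R [ 0.6809 -0.181  -0.0376] -2.152212078263101 bar [[ 0.4761 -0.1733  0.095 ]]
[[-0.9, -1.7], [0.1, 1.1], [1.6, -1.2], [0.2, -0.2], [-0.6, 0.8]]
```

View pics/side_ov.png

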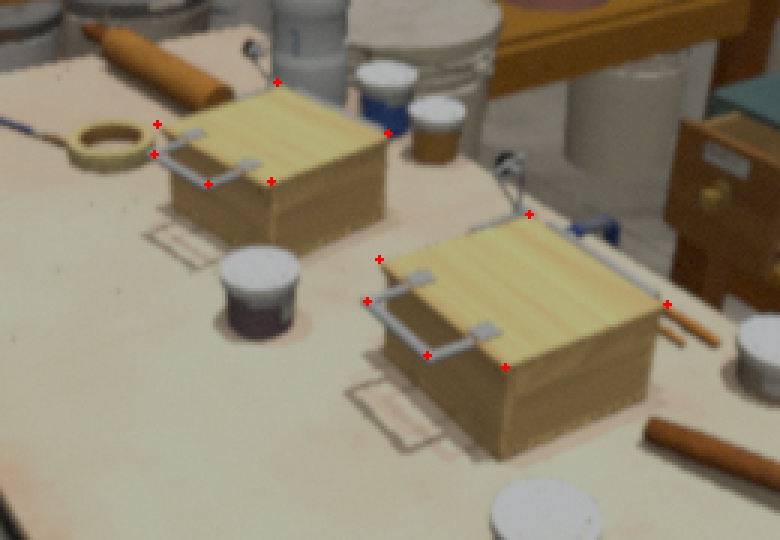

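The side overlay agrees with the fit to within a few mm. I'll move above the left bar.

```bash
cat > plan.py <<'E'
from h import *
def down(yaw):  # tool y down, tool z along yaw
    z=np.array([np.cos(yaw),np.sin(yaw),0]); y=np.array([0,0,-1.]); return np.c_[np.cross(y,z),y,z]
def rows(p0,R0,p1,R1,n):
    rv=R.from_matrix(R0.T@R1).as_rotvec()/n; Rc=R0.copy(); out=[]
    for i in range(n):
        t=Rc.T@(np.array(p1)-p0)/n*1000
        out.append((t.round(1).tolist(),rv.round(4).tolist())); Rc=Rc@R.from_rotvec(rv).as_matrix()
    return out
def cur():
    s=robot.read_state(); return np.array(s['eef_pos']),R.from_rotvec(s['ee_rot']).as_matrix()
E
python3 - <<'E'
from plan import *
for r in rows(*cur(),[.4556,.1609,.20],down(.199),15): print(r)
E
```

```text
([25.9, 2.1, -19.1], [0.0, 0.0715, -0.0])
([27.2, 2.1, -17.2], [0.0, 0.0715, -0.0])
([28.3, 2.1, -15.3], [0.0, 0.0715, -0.0])
([29.4, 2.1, -13.2], [0.0, 0.0715, -0.0])
([30.2, 2.1, -11.1], [0.0, 0.0715, -0.0])
([30.9, 2.1, -8.9], [0.0, 0.0715, -0.0])
([31.5, 2.1, -6.6], [0.0, 0.0715, -0.0])
([31.9, 2.1, -4.4], [0.0, 0.0715, -0.0])
([32.1, 2.1, -2.1], [0.0, 0.0715, -0.0])
([32.2, 2.1, 0.2], [0.0, 0.0715, -0.0])
([32.1, 2.1, 2.5], [0.0, 0.0715, -0.0])
([31.8, 2.1, 4.8], [0.0, 0.0715, -0.0])
([31.4, 2.1, 7.1], [0.0, 0.0715, -0.0])
([30.8, 2.1, 9.3], [0.0, 0.0715, -0.0])
([30.1, 2.1, 11.5], [0.0, 0.0715, -0.0])
```

Emit:
{"api": "drive_tool", "payload": {
  "series": [
    {"tx":26,"ty":2,"tz":-19,"wy":0.0715},
    {"tx":27,"ty":2,"tz":-17,"wy":0.0715},
    {"tx":28,"ty":2,"tz":-15,"wy":0.0715},
    {"tx":29,"ty":2,"tz":-13,"wy":0.0715},
    {"tx":30,"ty":2,"tz":-11,"wy":0.0715}
  ]
}}

```text
invalid input at $.series[0]: expected keys tx, ty, tz, wx, wy, wz, claw
```

Emit:
{"api": "drive_tool", "payload": {
  "series": [
    {"tx":31,"ty":2,"tz":-9,"wy":0.0715},
    {"tx":31,"ty":2,"tz":-7,"wy":0.0715},
    {"tx":32,"ty":2,"tz":-4,"wy":0.0715},
    {"tx":32,"ty":2,"tz":-2,"wy":0.0715},
    {"tx":32,"ty":2,"tz":0,"wy":0.0715}
  ]
}}

```text
invalid input at $.series[0]: expected keys tx, ty, tz, wx, wy, wz, claw
```

Emit:
{"api": "drive_tool", "payload": {
  "series": [
    {"tx":32,"ty":2,"tz":2,"wy":0.0715},
    {"tx":32,"ty":2,"tz":5,"wy":0.0715},
    {"tx":31,"ty":2,"tz":7,"wy":0.0715},
    {"tx":31,"ty":2,"tz":9,"wy":0.0715},
    {"tx":30,"ty":2,"tz":11,"wy":0.0715}
  ]
}}

```text
invalid input at $.series[0]: expected keys tx, ty, tz, wx, wy, wz, claw
```

Run:
```python
from fit import *
s=st(); w=snap('wrist','w0.png')
P=np.array(w['pose']); print(P.round(3).tolist())
for m in mark_of(w,'bar_a'): print(m['p'],m['uv'],onz(w,m['uv'],.095).round(4))
I=w['image'].copy()
for p in world([.6566,.2014,.199],np.r_[PT,[[-.205,0,0]]]): 
    q=proj(w,p); print(np.round(q,1)); cv2.circle(I,tuple(np.int32(np.clip(np.round(q),-999,999))),2,(255,0,0),-1)
cv2.imwrite('pics/w0ov.png',I[:,:,::-1])
```

```text
t 0.8 q [ 1.062  0.158  1.597  0.     1.386 -0.21 ] p [0.1693 0.5495 0.2313] rot [-1.558  0.234 -0.234] F [ 0.6 -0.9  0.7] gap 0.0850544135579554
[[0.294, -0.904, -0.31, 0.089], [0.956, 0.278, 0.096, 0.573], [-0.001, -0.324, 0.946, 0.374], [0.0, 0.0, 0.0, 1.0]]
[112.8 444.7]
[ 17.6 482.2]
[ 88.8 538.3]
[ 71.6 434.1]
[ 24.4 453.6]
[ 47.6 444. ]
```

View pics/w0ov.png

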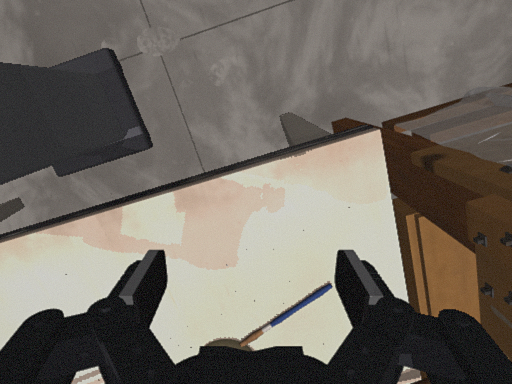

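The arm has not moved, because each row needs every key. The wrist picture still shows the start pose, with fingertips near (150,260) and (350,260).

Emit:
{"api": "drive_tool", "payload": {
  "series": [
    {"tx":26,"ty":2,"tz":-19,"wx":0,"wy":0.0715,"wz":0,"claw":100},
    {"tx":27,"ty":2,"tz":-17,"wx":0,"wy":0.0715,"wz":0,"claw":100},
    {"tx":28,"ty":2,"tz":-15,"wx":0,"wy":0.0715,"wz":0,"claw":100},
    {"tx":29,"ty":2,"tz":-13,"wx":0,"wy":0.0715,"wz":0,"claw":100},
    {"tx":30,"ty":2,"tz":-11,"wx":0,"wy":0.0715,"wz":0,"claw":100}
  ]
}}

```text
time_s: 1.4
eef_pos: [0.2648, 0.4202, 0.2213]
ee_rot: [-1.508, 0.516, -0.516]
ft_force: [1.1, 0.2, 0.5]
finger_gap: 0.0853
```

Emit:
{"api": "drive_tool", "payload": {
  "series": [
    {"tx":31,"ty":2,"tz":-9,"wx":0,"wy":0.0715,"wz":0,"claw":100},
    {"tx":31,"ty":2,"tz":-7,"wx":0,"wy":0.0715,"wz":0,"claw":100},
    {"tx":32,"ty":2,"tz":-4,"wx":0,"wy":0.0715,"wz":0,"claw":100},
    {"tx":32,"ty":2,"tz":-2,"wx":0,"wy":0.0715,"wz":0,"claw":100},
    {"tx":32,"ty":2,"tz":0,"wx":0,"wy":0.0715,"wz":0,"claw":100}
  ]
}}

```text
time_s: 1.9
eef_pos: [0.3599, 0.2909, 0.2114]
ee_rot: [-1.421, 0.792, -0.792]
ft_force: [1.5, 0.7, -1.3]
finger_gap: 0.0854
```

Emit:
{"api": "drive_tool", "payload": {
  "series": [
    {"tx":32,"ty":2,"tz":2,"wx":0,"wy":0.0715,"wz":0,"claw":100},
    {"tx":32,"ty":2,"tz":5,"wx":0,"wy":0.0715,"wz":0,"claw":100},
    {"tx":31,"ty":2,"tz":7,"wx":0,"wy":0.0715,"wz":0,"claw":100},
    {"tx":31,"ty":2,"tz":9,"wx":0,"wy":0.0715,"wz":0,"claw":100},
    {"tx":30,"ty":2,"tz":11,"wx":0,"wy":0.0715,"wz":0,"claw":100}
  ]
}}

```text
time_s: 2.4
eef_pos: [0.4543, 0.161, 0.2014]
ee_rot: [-1.295, 1.063, -1.064]
ft_force: [-0.4, 0.1, -0.3]
finger_gap: 0.0857
```

Run:
```python
from fit import *
s=st(); w=snap('wrist')
P=np.array(w['pose']); print(P.round(3).tolist())
for m in mark_of(w,'bar_a'): print(m['p'],m['uv'],onz(w,m['uv'],.095).round(4))
I=w['image'].copy()
for p in world([.6566,.2014,.199],np.r_[PT,[[-.205,0,0]]]): 
    q=proj(w,p); print(np.round(q,1)); cv2.circle(I,tuple(np.int32(np.clip(np.round(q),-999,999))),2,(255,0,0),-1)
cv2.imwrite('pics/w1ov.png',I[:,:,::-1])
```

```text
t 2.4 q [ 0.089 -0.062  1.886  0.     1.317 -0.107] p [0.4543 0.161  0.2014] rot [-1.295  1.063 -1.064] F [-0.4  0.1 -0.3] gap 0.0856775334305807
[[0.981, -0.185, -0.064, 0.437], [0.196, 0.928, 0.318, 0.241], [0.001, -0.325, 0.946, 0.344], [0.0, 0.0, 0.0, 1.0]]
0.59 [252.8, 186.7] [0.4554 0.1625 0.095 ]
0.36 [229.6, 270.2] [0.4501 0.0739 0.095 ]
[303.2  83.7]
[293.2 275.6]
[465.3 275.2]
[252.8 139.8]
[252.7 232.2]
[252.7 188.5]
```

View pics/w1ov.png

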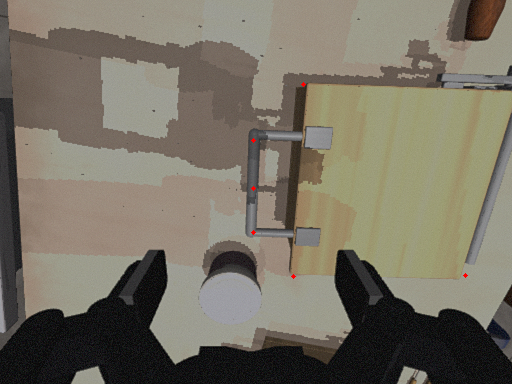

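The wrist view shows the left bar from (255,135) to (251,233), within a few mm of the prediction. I'll refit with these points.

Run:
```python
from fit import *
from plan import *
w=snap('wrist'); g=cv2.cvtColor(w['image'],cv2.COLOR_RGB2GRAY).astype(float)
# bar centreline between rods: dark column band
for r in range(150,225,10):
    x=np.arange(235,275); d=np.clip(np.median(g[r-2:r+3,235:275])-g[r-2:r+3,235:275].mean(0)-25,0,None); print(r,round((x*d).sum()/d.sum(),1),end='; ')
hsv=cv2.cvtColor(w['image'],cv2.COLOR_RGB2HSV).astype(int)
print()
for r in range(150,230,15): print(r,hsv[r,285:315,1].tolist()[::2])
UV=np.array([[305,87],[292,275.5],[464,277.5],[254.5,135],[250.5,233]])
v,r=fit(w,UV,[.6566,.2014,.199]); print(v.round(4),np.degrees(v[2]),world(v,np.array([[-.205,0,0]])).round(4)); print(r.round(1).tolist())
```

```text
150 253.2; 160 252.4; 170 251.4; 180 251.1; 190 256.0; 200 250.8; 210 252.8; 220 249.7; 
150 [55, 44, 55, 108, 107, 99, 121, 90, 99, 93, 99, 94, 99, 87, 101]
165 [55, 55, 64, 123, 95, 150, 120, 97, 98, 102, 93, 96, 108, 98, 106]
180 [49, 52, 112, 72, 105, 77, 100, 103, 101, 101, 106, 96, 97, 99, 102]
195 [53, 78, 113, 92, 101, 77, 98, 98, 97, 95, 92, 93, 92, 80, 75]
210 [61, 73, 75, 94, 112, 97, 95, 93, 95, 93, 91, 94, 80, 72, 75]
225 [76, 66, 76, 104, 95, 103, 93, 88, 90, 93, 83, 79, 86, 93, 97]
[0.6584 0.1967 0.1826] 10.460801118741776 [[0.4568 0.1594 0.095 ]]
[[0.1, -2.6], [0.1, 0.5], [-0.5, 0.2], [-0.8, 4.7], [1.8, -0.8]]
```

Emit:
{"api": "drive_tool", "payload": {
  "series": [
    {"tx":1,"ty":10,"tz":1.5,"wx":0,"wy":0.01,"wz":0,"claw":35},
    {"tx":0,"ty":15,"tz":0,"wx":0,"wy":0,"wz":0,"claw":35},
    {"tx":0,"ty":15,"tz":0,"wx":0,"wy":0,"wz":0,"claw":35},
    {"tx":0,"ty":20,"tz":0,"wx":0,"wy":0,"wz":0,"claw":35},
    {"tx":0,"ty":15,"tz":0,"wx":0,"wy":0,"wz":0,"claw":35}
  ],
  "force": 25
}}

```text
time_s: 3.05
eef_pos: [0.4538, 0.1626, 0.1245]
ee_rot: [-1.295, 1.068, -1.066]
ft_force: [0.1, -0.7, -1.7]
finger_gap: 0.0298
```

Run:
```python
from fit import *
s=st(); w=snap('wrist','w2.png')
for m in mark_of(w,'bar_a'): print(m['p'],m['uv'],onz(w,m['uv'],.095).round(4))
```

```text
t 3.05 q [ 0.093  0.031  1.956  0.     1.156 -0.099] p [0.4538 0.1626 0.1245] rot [-1.295  1.068 -1.066] F [ 0.1 -0.7 -1.7] gap 0.029761139585755103
0.75 [253.1, 224.3] [0.4544 0.1638 0.095 ]
```

View pics/w2.png

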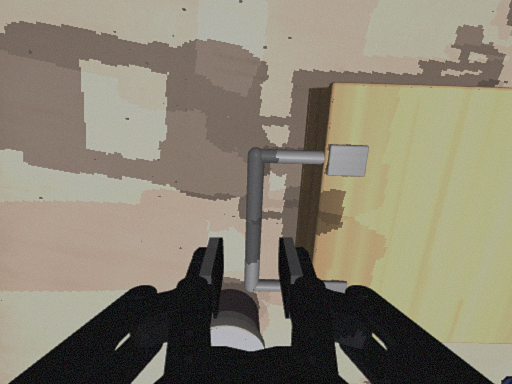

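The fingers straddle the bar, which runs from (255,150) to (249,290), so I'll descend and pinch.

Emit:
{"api": "drive_tool", "payload": {
  "series": [
    {"tx":0,"ty":12,"tz":0,"wx":0,"wy":0.02,"wz":0,"claw":35},
    {"tx":0,"ty":12,"tz":0,"wx":0,"wy":0,"wz":0,"claw":35},
    {"tx":0,"ty":12,"tz":0,"wx":0,"wy":0,"wz":0,"claw":35},
    {"tx":0,"ty":12,"tz":0,"wx":0,"wy":0,"wz":0,"claw":35},
    {"tx":0,"ty":0,"tz":0,"wx":0,"wy":0,"wz":0,"claw":35}
  ]
}}

```text
time_s: 3.65
eef_pos: [0.4535, 0.1613, 0.0761]
ee_rot: [-1.288, 1.086, -1.082]
ft_force: [-1.2, 0.8, -0.7]
finger_gap: 0.0301
```

Emit:
{"api": "drive_tool", "payload": {
  "series": [
    {"tx":0,"ty":0,"tz":0,"wx":0,"wy":0,"wz":0,"claw":5},
    {"tx":0,"ty":0,"tz":0,"wx":0,"wy":0,"wz":0,"claw":5},
    {"tx":0,"ty":0,"tz":0,"wx":0,"wy":0,"wz":0,"claw":5},
    {"tx":0,"ty":0,"tz":0,"wx":0,"wy":0,"wz":0,"claw":5}
  ]
}}

```text
time_s: 4.05
eef_pos: [0.4555, 0.1615, 0.0786]
ee_rot: [-1.284, 1.083, -1.084]
ft_force: [1.4, -0.2, -2.6]
finger_gap: 0.009
```

Run:
```python
from plan import *
s=st(); p,M=cur(); print(np.arctan2(M[1,2],M[0,2]))
# arc rows in tool z (forward), y (down): theta steps
r=205
for th in [(0,45,9)]:
    a=np.radians(np.linspace(*th[:2],th[2]+1)); 
    for i in range(th[2]): print(round(np.degrees(a[i+1]),1),'tz %.1f ty %.1f'%(r*(np.cos(a[i])-np.cos(a[i+1])),-r*(np.sin(a[i+1])-np.sin(a[i]))))
```

```text
t 4.05 q [ 0.09   0.104  1.983  0.     1.054 -0.079] p [0.4555 0.1615 0.0786] rot [-1.284  1.083 -1.084] F [ 1.4 -0.2 -2.6] gap 0.009000012270266368
0.16936832187335532
5.0 tz 0.8 ty -17.9
10.0 tz 2.3 ty -17.7
15.0 tz 3.9 ty -17.5
20.0 tz 5.4 ty -17.1
25.0 tz 6.8 ty -16.5
30.0 tz 8.3 ty -15.9
35.0 tz 9.6 ty -15.1
40.0 tz 10.9 ty -14.2
45.0 tz 12.1 ty -13.2
```

Gripped with a 9 mm gap. Raising the lid.

Emit:
{"api": "drive_tool", "payload": {
  "series": [
    {"tx":0,"ty":-9,"tz":0.2,"wx":0,"wy":0,"wz":0,"claw":5},
    {"tx":0,"ty":-9,"tz":0.6,"wx":0,"wy":0,"wz":0,"claw":5},
    {"tx":0,"ty":-9,"tz":1,"wx":0,"wy":0,"wz":0,"claw":5},
    {"tx":0,"ty":-8.6,"tz":1.3,"wx":0,"wy":0,"wz":0,"claw":5}
  ]
}}

```text
time_s: 4.45
eef_pos: [0.4585, 0.162, 0.1147]
ee_rot: [-1.284, 1.083, -1.084]
ft_force: [4.6, 1.2, -6.5]
finger_gap: 0.009
```

Emit:
{"api": "drive_tool", "payload": {
  "series": [
    {"tx":0,"ty":-8.8,"tz":1.8,"wx":0,"wy":0,"wz":0,"claw":5},
    {"tx":0,"ty":-8.7,"tz":2.1,"wx":0,"wy":0,"wz":0,"claw":5},
    {"tx":0,"ty":-8.6,"tz":2.5,"wx":0,"wy":0,"wz":0,"claw":5},
    {"tx":0,"ty":-8.5,"tz":2.9,"wx":0,"wy":0,"wz":0,"claw":5}
  ]
}}

```text
time_s: 4.85
eef_pos: [0.4671, 0.1634, 0.1489]
ee_rot: [-1.286, 1.084, -1.083]
ft_force: [2.2, -0.3, -7.3]
finger_gap: 0.0085
```

Run:
```python
from fit import *
s=st(); h=s['eef_pos'][2]+.0187-.095; print(h, np.degrees(np.arcsin(h/.205)))
```

```text
t 4.85 q [ 0.092  0.032  1.902 -0.     1.208 -0.077] p [0.4671 0.1634 0.1489] rot [-1.286  1.084 -1.083] F [ 2.2 -0.3 -7.3] gap 0.008494277509341711
0.07255012167447186 20.72622875554876
```

About 7 N of resistance, and tracking well at about 20°.

Emit:
{"api": "drive_tool", "payload": {
  "series": [
    {"tx":0,"ty":-13.3,"tz":5.3,"wx":0,"wy":0,"wz":0,"claw":5},
    {"tx":0,"ty":-13,"tz":6.2,"wx":0,"wy":0,"wz":0,"claw":5},
    {"tx":0,"ty":-12.5,"tz":7,"wx":0,"wy":0,"wz":0,"claw":5},
    {"tx":0,"ty":-12.1,"tz":7.8,"wx":0,"wy":0,"wz":0,"claw":5}
  ]
}}

```text
time_s: 5.25
eef_pos: [0.4927, 0.1676, 0.1999]
ee_rot: [-1.288, 1.085, -1.082]
ft_force: [0.1, -3.1, -9.2]
finger_gap: 0.0088
```

Emit:
{"api": "drive_tool", "payload": {
  "series": [
    {"tx":0,"ty":-5.8,"tz":4.2,"wx":0,"wy":0,"wz":0,"claw":5},
    {"tx":0,"ty":-5.6,"tz":4.4,"wx":0,"wy":0,"wz":0,"claw":5},
    {"tx":0,"ty":-5.5,"tz":4.6,"wx":0,"wy":0,"wz":0,"claw":5}
  ]
}}

```text
time_s: 5.55
eef_pos: [0.505, 0.1697, 0.2162]
ee_rot: [-1.289, 1.086, -1.082]
ft_force: [-4.2, -4.8, -4.7]
finger_gap: 0.0087
```

```bash
cat > arc.py <<'E'
# given start p at theta 0 and current, print angle, tangential/radial force, and next steps
import sys
from plan import *
def rep(p0,hyaw):
    s=st(); p,M=cur(); e=np.array([np.cos(hyaw),np.sin(hyaw),0])
    h=p[2]-p0[2]; f=(p-p0)@e; th=np.arctan2(h,.205-f); print('theta',np.degrees(th).round(2),'rad',np.hypot(h,.205-f).round(4))
    F=np.array(s['ft_force']); t=np.sin(th)*e+np.cos(th)*np.array([0,0,1]); r=-np.cos(th)*e+np.sin(th)*np.array([0,0,1])
    print('Ftan',(F@t).round(1),'Frad',(F@r).round(1))
    for d in (1,1.5): 
        for k in range(0,12): 
            a=th+np.radians(k*d); b=a+np.radians(d)
            if k%3==0: print(d,np.degrees(b).round(1),'ty %.1f tz %.1f'%(-205*(np.sin(b)-np.sin(a)),205*(np.cos(a)-np.cos(b))))
E
python3 -c "
from arc import *
rep(np.array([.4555,.1615,.0786]),.169)"
```

```text
t 5.55 q [ 9.800e-02  6.500e-02  1.729e+00 -1.000e-03  1.353e+00 -7.100e-02] p [0.505  0.1697 0.2162] rot [-1.289  1.086 -1.082] F [-4.2 -4.8 -4.7] gap 0.008659568268612342
theta 41.64 rad 0.2071
Ftan -6.8 Frad 0.6
1 42.6 ty -2.7 tz 2.4
1 45.6 ty -2.5 tz 2.5
1 48.6 ty -2.4 tz 2.7
1 51.6 ty -2.2 tz 2.8
1.5 43.1 ty -4.0 tz 3.6
1.5 47.6 ty -3.7 tz 3.9
1.5 52.1 ty -3.3 tz 4.2
1.5 56.6 ty -3.0 tz 4.4
```

Emit:
{"api": "drive_tool", "payload": {
  "series": [
    {"tx":0,"ty":-2.7,"tz":2.4,"wx":0,"wy":0,"wz":0,"claw":5},
    {"tx":0,"ty":-2.6,"tz":2.4,"wx":0,"wy":0,"wz":0,"claw":5}
  ]
}}

```text
time_s: 5.75
eef_pos: [0.5096, 0.1705, 0.2215]
ee_rot: [-1.289, 1.086, -1.082]
ft_force: [-6.6, -5.1, -1.9]
finger_gap: 0.0087
```

Emit:
{"api": "drive_tool", "payload": {
  "series": [
    {"tx":0,"ty":-2.5,"tz":2.5,"wx":0,"wy":0,"wz":0,"claw":5},
    {"tx":0,"ty":-1.3,"tz":1.3,"wx":0,"wy":0,"wz":0,"claw":5}
  ]
}}

```text
time_s: 5.95
eef_pos: [0.5133, 0.171, 0.2255]
ee_rot: [-1.29, 1.086, -1.082]
ft_force: [-7.1, -5.8, -0.8]
finger_gap: 0.0086
```

Emit:
{"api": "drive_tool", "payload": {
  "series": [
    {"tx":0.5,"ty":-2.5,"tz":2.2,"wx":0,"wy":0,"wz":0,"claw":5},
    {"tx":0.5,"ty":-1.8,"tz":1.5,"wx":0,"wy":0,"wz":0,"claw":5}
  ]
}}

```text
time_s: 6.15
eef_pos: [0.5171, 0.1715, 0.2296]
ee_rot: [-1.288, 1.087, -1.081]
ft_force: [-4.8, -0.3, -4.9]
finger_gap: 0.0091
```

Emit:
{"api": "drive_tool", "payload": {
  "series": [
    {"tx":0.5,"ty":-2.5,"tz":2.4,"wx":0,"wy":0,"wz":0,"claw":5},
    {"tx":0,"ty":-1.2,"tz":1.3,"wx":0,"wy":0,"wz":0,"claw":5}
  ]
}}

```text
time_s: 6.35
eef_pos: [0.5209, 0.1721, 0.2333]
ee_rot: [-1.287, 1.087, -1.08]
ft_force: [-4.9, 0.0, -3.2]
finger_gap: 0.0091
```

```bash
python3 -c "
from arc import *
rep(np.array([.4555,.1615,.0786]),.169)"|head -4
```

```text
t 6.35 q [ 9.800e-02  9.200e-02  1.666e+00  1.000e-03  1.388e+00 -7.200e-02] p [0.5209 0.1721 0.2333] rot [-1.287  1.087 -1.08 ] F [-4.9  0.  -3.2] gap 0.009124823802229442
theta 48.11 rad 0.2078
Ftan -5.7 Frad 0.8
1 49.1 ty -2.4 tz 2.7
```

Emit:
{"api": "drive_tool", "payload": {
  "series": [
    {"tx":0,"ty":-2.3,"tz":2.6,"wx":0,"wy":0,"wz":0,"claw":5},
    {"tx":0,"ty":-1.7,"tz":1.9,"wx":0,"wy":0,"wz":0,"claw":5}
  ]
}}

```text
time_s: 6.55
eef_pos: [0.5252, 0.1728, 0.2373]
ee_rot: [-1.288, 1.087, -1.08]
ft_force: [-6.5, -0.3, -3.9]
finger_gap: 0.0086
```

Emit:
{"api": "drive_tool", "payload": {
  "series": [
    {"tx":0,"ty":-2.3,"tz":2.6,"wx":0,"wy":0,"wz":0,"claw":5},
    {"tx":0,"ty":-1.7,"tz":2.0,"wx":0,"wy":0,"wz":0,"claw":5}
  ]
}}

```text
time_s: 6.75
eef_pos: [0.5298, 0.1736, 0.2413]
ee_rot: [-1.288, 1.087, -1.08]
ft_force: [-5.3, -0.7, -2.5]
finger_gap: 0.0089
```

Emit:
{"api": "drive_tool", "payload": {
  "series": [
    {"tx":0,"ty":-2.2,"tz":2.7,"wx":0,"wy":0,"wz":0,"claw":5},
    {"tx":0,"ty":-1.7,"tz":2.1,"wx":0,"wy":0,"wz":0,"claw":5}
  ]
}}

```text
time_s: 6.95
eef_pos: [0.5345, 0.1743, 0.2452]
ee_rot: [-1.288, 1.087, -1.08]
ft_force: [-6.1, -0.9, -2.9]
finger_gap: 0.0093
```

Emit:
{"api": "drive_tool", "payload": {
  "series": [
    {"tx":0,"ty":-2.1,"tz":2.8,"wx":0,"wy":0,"wz":0,"claw":5},
    {"tx":0,"ty":-1.6,"tz":2.2,"wx":0,"wy":0,"wz":0,"claw":5}
  ]
}}

```text
time_s: 7.15
eef_pos: [0.5394, 0.1751, 0.249]
ee_rot: [-1.288, 1.087, -1.08]
ft_force: [-6.5, -1.3, -1.2]
finger_gap: 0.0089
```

Emit:
{"api": "drive_tool", "payload": {
  "series": [
    {"tx":0,"ty":-2.1,"tz":2.8,"wx":0,"wy":0,"wz":0,"claw":5},
    {"tx":0,"ty":-1.6,"tz":2.2,"wx":0,"wy":0,"wz":0,"claw":5}
  ]
}}

```text
time_s: 7.35
eef_pos: [0.5441, 0.1759, 0.2526]
ee_rot: [-1.288, 1.087, -1.08]
ft_force: [-8.5, -2.0, -3.8]
finger_gap: 0.0089
```

Emit:
{"api": "drive_tool", "payload": {
  "series": [
    {"tx":0,"ty":-1.0,"tz":1.5,"wx":0,"wy":0,"wz":0,"claw":5},
    {"tx":0,"ty":-0.7,"tz":1.0,"wx":0,"wy":0,"wz":0,"claw":5}
  ]
}}

```text
time_s: 7.55
eef_pos: [0.5457, 0.1762, 0.2537]
ee_rot: [-1.291, 1.089, -1.079]
ft_force: [-9.8, -1.8, -3.0]
finger_gap: 0.0088
```

Emit:
{"api": "drive_tool", "payload": {
  "series": [
    {"tx":0,"ty":-0.7,"tz":1.0,"wx":0,"wy":0,"wz":0,"claw":5},
    {"tx":0,"ty":-0.7,"tz":1.0,"wx":0,"wy":0,"wz":0,"claw":5}
  ]
}}

```text
time_s: 7.75
eef_pos: [0.5471, 0.1764, 0.2547]
ee_rot: [-1.292, 1.09, -1.078]
ft_force: [-12.0, -2.6, -4.0]
finger_gap: 0.0089
```

Emit:
{"api": "drive_tool", "payload": {
  "series": [
    {"tx":0,"ty":-0.8,"tz":1.2,"wx":0,"wy":0,"wz":0,"claw":5},
    {"tx":0,"ty":-0.8,"tz":1.2,"wx":0,"wy":0,"wz":0,"claw":5}
  ]
}}

```text
time_s: 7.95
eef_pos: [0.5487, 0.1766, 0.2558]
ee_rot: [-1.294, 1.091, -1.077]
ft_force: [-13.9, -4.1, -4.2]
finger_gap: 0.0085
```

```bash
python3 -c "
from arc import *
rep(np.array([.4555,.1615,.0786]),.169)"|head -3
```

```text
t 7.95 q [ 0.102  0.155  1.552 -0.     1.446 -0.068] p [0.5487 0.1766 0.2558] rot [-1.294  1.091 -1.077] F [-13.9  -4.1  -4.2] gap 0.00846365317685232
theta 58.02 rad 0.2089
Ftan -14.4 Frad 4.0
```

Run:
```python
from h import *
for n in ('scene','wrist','side'): np.save(f'pre_{n}.npy',snap(n,f'pre_{n}.png')['image'])
i=cv2.imread('pics/pre_scene.png')[90:230,170:330]; j=cv2.imread('pics/pre_wrist.png')
cv2.imwrite('pics/pre_both.png',np.hstack([cv2.resize(i,None,fx=2.4,fy=2.4,interpolation=2)[:336], cv2.resize(j[:,60:],(396,336))]))
```

```text
(no output)
```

View pics/pre_both.png

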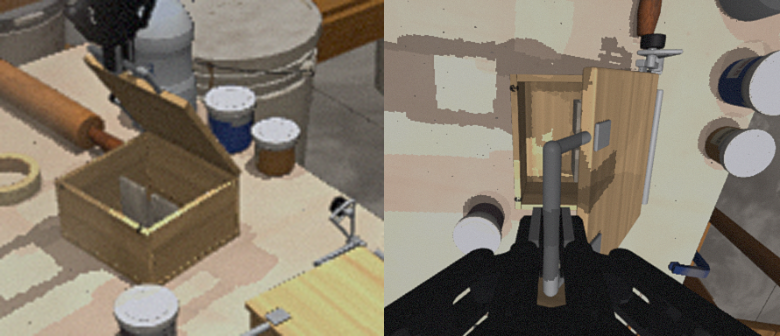

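Emit:
{"api": "drive_tool", "payload": {
  "series": [
    {"tx":0,"ty":-0.8,"tz":1.3,"wx":0,"wy":0,"wz":0,"claw":5},
    {"tx":0,"ty":-0.8,"tz":1.3,"wx":0,"wy":0,"wz":0,"claw":5}
  ]
}}

```text
time_s: 8.3
eef_pos: [0.5504, 0.1769, 0.257]
ee_rot: [-1.296, 1.093, -1.076]
ft_force: [-15.9, -4.3, -4.2]
finger_gap: 0.0086
```

Run:
```python
from h import *
from arc import *
rep(np.array([.4555,.1615,.0786]),.169)
b=np.load('pre_scene.npy'); a=snap('scene')['image']
g=lambda x:cv2.cvtColor(x,cv2.COLOR_RGB2GRAY)
# lid features shift
b_,a_=g(b),g(a)
m=np.zeros_like(b_); m[90:200,180:320]=255
p=cv2.goodFeaturesToTrack(b_,60,.02,5,mask=m); q,ok,_=cv2.calcOpticalFlowPyrLK(b_,a_,p,None,winSize=(9,9))
for x,y,k in zip(p[:,0],q[:,0],ok): 
    if k and np.hypot(*(y-x))>.2: print(x,(y-x).round(2))
```

```text
t 8.3 q [ 0.102  0.161  1.543 -0.     1.452 -0.068] p [0.5504 0.1769 0.257 ] rot [-1.296  1.093 -1.076] F [-15.9  -4.3  -4.2] gap 0.008630021159706824
theta 58.61 rad 0.2089
Ftan -16.1 Frad 4.9
1 59.6 ty -1.8 tz 3.1
1 62.6 ty -1.7 tz 3.2
1 65.6 ty -1.5 tz 3.2
1 68.6 ty -1.3 tz 3.3
1.5 60.1 ty -2.7 tz 4.6
1.5 64.6 ty -2.4 tz 4.8
1.5 69.1 ty -2.0 tz 5.0
1.5 73.6 ty -1.6 tz 5.1
[228.  97.] [ 0.57 -1.04]
[237. 129.] [ 0.31 -0.51]
[229.  92.] [ 0.58 -0.95]
[246. 133.] [ 0.34 -0.52]
[206. 108.] [ 0.57 -0.43]
[227. 123.] [ 0.33 -0.5 ]
[205. 114.] [ 0.46 -0.54]
[227. 103.] [ 0.32 -0.66]
[212. 118.] [ 0.18 -0.65]
[227. 118.] [ 0.39 -0.64]
[255. 141.] [-0.02 -0.64]
[219. 109.] [ 0.51 -0.46]
[215. 177.] [-0.4  -0.25]
[222. 113.] [ 0.55 -0.61]
[211. 109.] [ 0.39 -0.74]
[220. 121.] [ 0.27 -0.53]
[209.  99.] [ 0.32 -1.35]
[183. 191.] [ 0.64 -0.38]
[208.  94.] [ 0.37 -1.21]
[199.  91.] [ 0.57 -0.7 ]
```

The lid is open at about 58°, with the bar pinched near pixel (551,230) of the right half. Force is rising from its steady 6 N to 16 N. I'll check whether the bar is shifting relative to the gripper (compliance against a stop) or the lid is still moving.

Run:
```python
from h import *
from plan import *
b=np.load('pre_wrist.npy'); a=snap('wrist','w3.png')['image']
g=lambda x:cv2.cvtColor(x,cv2.COLOR_RGB2GRAY).astype(np.float32)
# static parts: table tub vs bar vs lid plate, via template match
def tm(x0,y0,x1,y1,n,pad=12):
    t=g(b)[y0:y1,x0:x1]; s=g(a)[y0-pad:y1+pad,x0-pad:x1+pad]
    r=cv2.matchTemplate(s,t,cv2.TM_CCOEFF_NORMED); _,v,_,l=cv2.minMaxLoc(r)
    x,y=l; 
    sub=lambda m,c,p: .5*(m-p)/(m-2*c+p) if 0 else 0
    def s1(f): 
        d=f[0]-2*f[1]+f[2]; return .5*(f[0]-f[2])/d if d else 0
    dx=s1(r[y,x-1:x+2]) if 0<x<r.shape[1]-1 else 0; dy=s1(r[y-1:y+2,x]) if 0<y<r.shape[0]-1 else 0
    print(n,round(v,3),'shift',round(x-pad+dx,2),round(y-pad+dy,2))
tm(235,160,275,225,'bar top'); tm(290,130,320,175,'plate'); tm(140,200,205,290,'tub'); tm(195,80,230,225,'boxfront'); tm(225,240,275,285,'fingers+bar')
```

```text
bar top 0.973 shift -0.12 -0.11
plate 0.954 shift -0.61 0.05
tub 0.978 shift -0.52 -0.2
boxfront 0.982 shift -1.02 -0.24
fingers+bar 0.977 shift -0.01 -0.05
```

The bar moves with the gripper. The force has climbed steadily from its constant 6 N to 16 N since about 56°, which fits a stiff stop. I won't push further. I'll let go and lift straight up.

Emit:
{"api": "drive_tool", "payload": {
  "series": [
    {"tx":0,"ty":0,"tz":0,"wx":0,"wy":0,"wz":0,"claw":55},
    {"tx":0,"ty":0,"tz":0,"wx":0,"wy":0,"wz":0,"claw":55},
    {"tx":0,"ty":-25,"tz":0,"wx":0,"wy":0,"wz":0,"claw":55},
    {"tx":0,"ty":-30,"tz":0,"wx":0,"wy":0,"wz":0,"claw":55},
    {"tx":0,"ty":-30,"tz":0,"wx":0,"wy":0,"wz":0,"claw":55}
  ]
}}

```text
time_s: 8.9
eef_pos: [0.5562, 0.1775, 0.3468]
ee_rot: [-1.281, 1.081, -1.084]
ft_force: [-0.7, -0.2, -0.1]
finger_gap: 0.0474
```

Run:
```python
from fit import *
from scipy.optimize import minimize_scalar
s=st(); a=snap('scene','rel0.png'); np.save('rel0.npy',a['image'])
i=a['image'][80:260,150:420,::-1]; cv2.imwrite('pics/rel0c.png',cv2.resize(i,None,fx=2.9,fy=2.9,interpolation=2))
v=[.6572,.1985,.175]
for m in mark_of(a,'bar_a'): 
    f=lambda t:np.hypot(*(np.array(proj(a,world(v,np.array([[-.205,0,0]]),t)[0]))-m['uv']))
    r=minimize_scalar(f,bounds=(0,1.4),method='bounded'); print(m['p'],m['uv'],np.degrees(r.x),r.fun)
```

```text
t 8.9 q [ 1.020e-01  1.290e-01  1.404e+00  1.000e-03  1.604e+00 -6.800e-02] p [0.5562 0.1775 0.3468] rot [-1.281  1.081 -1.084] F [-0.7 -0.2 -0.1] gap 0.047370909865986945
0.72 [279.2, 238.5] 0.0002871591087085236 98.22936267058611
```

View pics/rel0c.png

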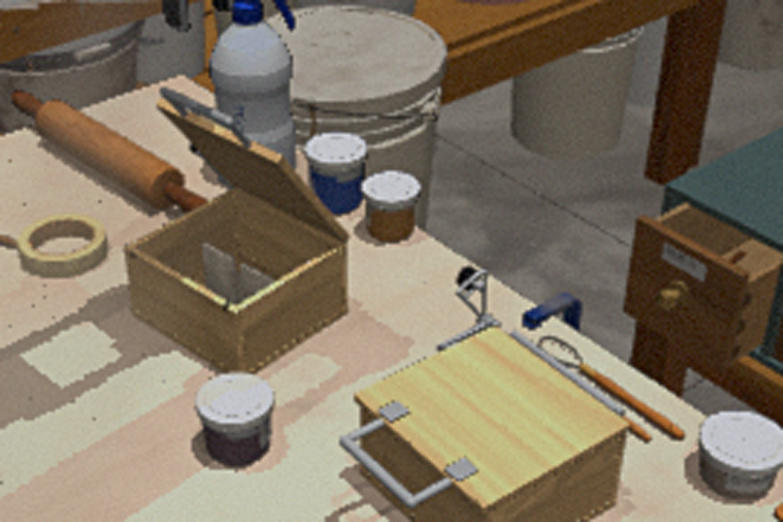

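The left lid stands open after release, with bar ends at crop (163,92) and (243,135). I'll measure its angle, then move to the right box and compare later.

Run:
```python
from fit import *
from plan import *
a=snap('scene'); off=np.array([150,80])
uv=np.array([[163,92],[243,135]])/2.9+off
for v in ([.6572,.1985,.175],):
    P=np.array([[-.205,.045,0],[-.205,-.045,0]])
    r=least_squares(lambda t:np.ravel([proj(a,p) for p in world(v,P,t[0])]-uv),[1.]); print(np.degrees(r.x),r.fun)
# flow since release
b=np.load('rel0.npy'); print('diff lid',np.abs(a['image'].astype(int)-b)[105:165,200:275].mean(), 'bg',np.abs(a['image'].astype(int)-b)[200:260,100:180].mean())
for r in rows(*cur(),[.4761,-.1733,.20],down(-.0376),15): print(r)
```

```text
[54.57812838] [-0.09334277  0.54781639 -5.17814327 -4.06972679]
diff lid 3.244222222222222 bg 2.8265972222222224
([22.1, 9.8, -9.4], [-0.0006, 0.0138, -0.0001])
([22.3, 9.8, -9.1], [-0.0006, 0.0138, -0.0001])
([22.4, 9.8, -8.8], [-0.0006, 0.0138, -0.0001])
([22.5, 9.8, -8.4], [-0.0006, 0.0138, -0.0001])
([22.6, 9.9, -8.1], [-0.0006, 0.0138, -0.0001])
([22.7, 9.9, -7.8], [-0.0006, 0.0138, -0.0001])
([22.8, 9.9, -7.5], [-0.0006, 0.0138, -0.0001])
([22.9, 9.9, -7.2], [-0.0006, 0.0138, -0.0001])
([23.0, 9.9, -6.8], [-0.0006, 0.0138, -0.0001])
([23.1, 9.9, -6.5], [-0.0006, 0.0138, -0.0001])
([23.2, 9.9, -6.2], [-0.0006, 0.0138, -0.0001])
([23.3, 9.9, -5.9], [-0.0006, 0.0138, -0.0001])
([23.4, 9.9, -5.5], [-0.0006, 0.0138, -0.0001])
([23.4, 9.9, -5.2], [-0.0006, 0.0138, -0.0001])
([23.5, 9.9, -4.9], [-0.0006, 0.0138, -0.0001])
```

Emit:
{"api": "drive_tool", "payload": {
  "series": [
    {"tx":29,"ty":0,"tz":-10,"wx":0,"wy":0.0172,"wz":0,"claw":35},
    {"tx":29,"ty":5,"tz":-10,"wx":0,"wy":0.0172,"wz":0,"claw":35},
    {"tx":29,"ty":10,"tz":-10,"wx":0,"wy":0.0172,"wz":0,"claw":35},
    {"tx":29,"ty":12,"tz":-9,"wx":0,"wy":0.0172,"wz":0,"claw":35},
    {"tx":29,"ty":15,"tz":-9,"wx":0,"wy":0.0172,"wz":0,"claw":35}
  ]
}}

```text
time_s: 9.55
eef_pos: [0.5274, 0.026, 0.3016]
ee_rot: [-1.246, 1.147, -1.149]
ft_force: [0.4, -1.0, 0.1]
finger_gap: 0.03
```

Emit:
{"api": "drive_tool", "payload": {
  "series": [
    {"tx":29,"ty":15,"tz":-9,"wx":0,"wy":0.0172,"wz":0,"claw":35},
    {"tx":29,"ty":15,"tz":-8,"wx":0,"wy":0.0172,"wz":0,"claw":35},
    {"tx":29,"ty":20,"tz":-8,"wx":0,"wy":0.0172,"wz":0,"claw":35},
    {"tx":29,"ty":25,"tz":-7,"wx":0,"wy":0.0172,"wz":0,"claw":35},
    {"tx":29,"ty":30,"tz":-7,"wx":0,"wy":0.0172,"wz":0,"claw":35}
  ]
}}

```text
time_s: 10.05
eef_pos: [0.4958, -0.1211, 0.1967]
ee_rot: [-1.206, 1.209, -1.213]
ft_force: [-0.5, -0.5, 0.2]
finger_gap: 0.0299
```

Run:
```python
from fit import *
from plan import *
s=st()
for r in rows(*cur(),[.4761,-.1733,.20],down(-.0376),4): print(r)
```

```text
t 10.05 q [-0.477  0.017  1.818  0.     1.304 -0.474] p [ 0.4958 -0.1211  0.1967] rot [-1.206  1.209 -1.213] F [-0.5 -0.5  0.2] gap 0.02988986909440282
([13.1, -0.8, -4.9], [-0.0007, 0.0086, 0.0002])
([13.1, -0.8, -4.8], [-0.0007, 0.0086, 0.0002])
([13.1, -0.8, -4.7], [-0.0007, 0.0086, 0.0002])
([13.2, -0.8, -4.6], [-0.0007, 0.0086, 0.0002])
```

Emit:
{"api": "drive_tool", "payload": {
  "series": [
    {"tx":17.5,"ty":0,"tz":-6.5,"wx":0,"wy":0.0115,"wz":0,"claw":35},
    {"tx":17.5,"ty":0,"tz":-6.5,"wx":0,"wy":0.0115,"wz":0,"claw":35},
    {"tx":17.5,"ty":0,"tz":-6,"wx":0,"wy":0.0115,"wz":0,"claw":35},
    {"tx":0,"ty":20,"tz":0,"wx":0,"wy":0,"wz":0,"claw":35},
    {"tx":0,"ty":20,"tz":0,"wx":0,"wy":0,"wz":0,"claw":35}
  ]
}}

```text
time_s: 10.55
eef_pos: [0.4762, -0.1729, 0.1568]
ee_rot: [-1.19, 1.235, -1.239]
ft_force: [-0.1, 0.2, 0.3]
finger_gap: 0.0298
```

Run:
```python
from fit import *
from plan import *
s=st(); p,M=cur(); print('yaw',np.arctan2(M[1,2],M[0,2])); w=snap('wrist')
for m in mark_of(w,'bar_a'): print(m['p'],m['uv'],onz(w,m['uv'],.095).round(4))
I=w['image'].copy()
for q in world([.6809,-.181,-.0376],np.r_[PT,[[-.205,0,0]]]): 
    q=proj(w,q); print(np.round(q,1)); cv2.circle(I,tuple(np.int32(np.clip(np.round(q),-999,999))),2,(255,0,0),-1)
cv2.imwrite('pics/wr.png',I[:,:,::-1])
```

```text
t 10.55 q [-0.587  0.05   1.867  0.     1.222 -0.549] p [ 0.4762 -0.1729  0.1568] rot [-1.19   1.235 -1.239] F [-0.1  0.2  0.3] gap 0.029816273364830722
yaw -0.03828847757093998
0.65 [253.0, 204.0] [ 0.4778 -0.1708  0.095 ]
[312.5  82.2]
[298.2 307.6]
[499.6 307.2]
[250.7 149.8]
[250.7 257.8]
[250.7 207.2]
```

View pics/wr.png

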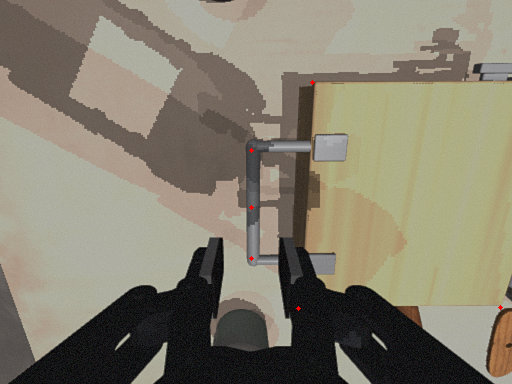

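The right bar runs from (252,146) to (253,260), centred and parallel to the pads. I'll descend and pinch.

Emit:
{"api": "drive_tool", "payload": {
  "series": [
    {"tx":-1.5,"ty":16,"tz":1.5,"wx":0,"wy":0,"wz":0,"claw":35},
    {"tx":0,"ty":16,"tz":0,"wx":0,"wy":0,"wz":0,"claw":35},
    {"tx":0,"ty":16,"tz":0,"wx":0,"wy":0,"wz":0,"claw":35},
    {"tx":0,"ty":16,"tz":0,"wx":0,"wy":0,"wz":0,"claw":35},
    {"tx":0,"ty":15,"tz":0,"wx":0,"wy":0,"wz":0,"claw":35}
  ]
}}

```text
time_s: 11.15
eef_pos: [0.4779, -0.1707, 0.0782]
ee_rot: [-1.191, 1.235, -1.237]
ft_force: [-0.1, 0.7, -0.4]
finger_gap: 0.0298
```

Emit:
{"api": "drive_tool", "payload": {
  "series": [
    {"tx":0,"ty":0,"tz":0,"wx":0,"wy":0,"wz":0,"claw":5},
    {"tx":0,"ty":0,"tz":0,"wx":0,"wy":0,"wz":0,"claw":5},
    {"tx":0,"ty":0,"tz":0,"wx":0,"wy":0,"wz":0,"claw":5},
    {"tx":0,"ty":0,"tz":0,"wx":0,"wy":0,"wz":0,"claw":5}
  ],
  "force": 25
}}

```text
time_s: 11.55
eef_pos: [0.478, -0.1702, 0.0789]
ee_rot: [-1.19, 1.235, -1.237]
ft_force: [1.6, 5.0, -0.4]
finger_gap: 0.009
```

Emit:
{"api": "drive_tool", "payload": {
  "series": [
    {"tx":0,"ty":-9,"tz":0.2,"wx":0,"wy":0,"wz":0,"claw":5},
    {"tx":0,"ty":-9,"tz":0.6,"wx":0,"wy":0,"wz":0,"claw":5},
    {"tx":0,"ty":-9,"tz":1,"wx":0,"wy":0,"wz":0,"claw":5},
    {"tx":0,"ty":-8.6,"tz":1.3,"wx":0,"wy":0,"wz":0,"claw":5}
  ]
}}

```text
time_s: 11.95
eef_pos: [0.4813, -0.1704, 0.1145]
ee_rot: [-1.189, 1.235, -1.238]
ft_force: [5.0, 3.1, -3.9]
finger_gap: 0.009
```

Emit:
{"api": "drive_tool", "payload": {
  "series": [
    {"tx":0,"ty":-8.8,"tz":2.3,"wx":0,"wy":0,"wz":0,"claw":5},
    {"tx":0,"ty":-8.7,"tz":2.4,"wx":0,"wy":0,"wz":0,"claw":5},
    {"tx":0,"ty":-8.6,"tz":2.6,"wx":0,"wy":0,"wz":0,"claw":5},
    {"tx":0,"ty":-8.5,"tz":2.9,"wx":0,"wy":0,"wz":0,"claw":5}
  ]
}}

```text
time_s: 12.35
eef_pos: [0.4904, -0.1708, 0.1486]
ee_rot: [-1.192, 1.237, -1.236]
ft_force: [2.6, 3.7, -4.4]
finger_gap: 0.0085
```

Emit:
{"api": "drive_tool", "payload": {
  "series": [
    {"tx":0,"ty":-13.3,"tz":5.3,"wx":0,"wy":0,"wz":0,"claw":5},
    {"tx":0,"ty":-13,"tz":6.2,"wx":0,"wy":0,"wz":0,"claw":5},
    {"tx":0,"ty":-12.5,"tz":7,"wx":0,"wy":0,"wz":0,"claw":5},
    {"tx":0,"ty":-12.1,"tz":7.8,"wx":0,"wy":0,"wz":0,"claw":5}
  ]
}}

```text
time_s: 12.75
eef_pos: [0.5171, -0.1717, 0.2]
ee_rot: [-1.192, 1.237, -1.235]
ft_force: [3.4, 3.2, -7.3]
finger_gap: 0.0087
```

Emit:
{"api": "drive_tool", "payload": {
  "series": [
    {"tx":0,"ty":-5.8,"tz":4.2,"wx":0,"wy":0,"wz":0,"claw":5},
    {"tx":0,"ty":-5.6,"tz":4.4,"wx":0,"wy":0,"wz":0,"claw":5},
    {"tx":0,"ty":-5.5,"tz":4.6,"wx":0,"wy":0,"wz":0,"claw":5}
  ]
}}

```text
time_s: 13.05
eef_pos: [0.5299, -0.1722, 0.2162]
ee_rot: [-1.192, 1.238, -1.235]
ft_force: [-1.5, 4.5, -3.0]
finger_gap: 0.0091
```

```bash
python3 -c "
from arc import *
rep(np.array([.478,-.1705,.0785]),-.04)"|head -5
```

```text
t 13.05 q [-0.531  0.125  1.664 -0.     1.354 -0.494] p [ 0.5299 -0.1722  0.2162] rot [-1.192  1.238 -1.235] F [-1.5  4.5 -3. ] gap 0.00910216906449878
theta 41.98 rad 0.206
Ftan -3.3 Frad -0.8
1 43.0 ty -2.6 tz 2.4
1 46.0 ty -2.5 tz 2.6
```

About 3 N, so this should be the worn hinge. Now small steps towards the stop.

Emit:
{"api": "drive_tool", "payload": {
  "series": [
    {"tx":-0.5,"ty":-2.6,"tz":2.4,"wx":0,"wy":0,"wz":0,"claw":5},
    {"tx":-0.5,"ty":-2.6,"tz":2.4,"wx":0,"wy":0,"wz":0,"claw":5}
  ]
}}

```text
time_s: 13.25
eef_pos: [0.5346, -0.1723, 0.2215]
ee_rot: [-1.193, 1.237, -1.237]
ft_force: [-3.5, 0.7, -2.0]
finger_gap: 0.009
```

Emit:
{"api": "drive_tool", "payload": {
  "series": [
    {"tx":-0.3,"ty":-2.5,"tz":2.5,"wx":0,"wy":0,"wz":0,"claw":5},
    {"tx":0,"ty":-1.8,"tz":1.8,"wx":0,"wy":0,"wz":0,"claw":5}
  ]
}}

```text
time_s: 13.45
eef_pos: [0.539, -0.1724, 0.226]
ee_rot: [-1.193, 1.236, -1.237]
ft_force: [-5.1, -0.0, 0.1]
finger_gap: 0.0091
```

Emit:
{"api": "drive_tool", "payload": {
  "series": [
    {"tx":0,"ty":-2.7,"tz":2.2,"wx":0,"wy":0,"wz":0,"claw":5},
    {"tx":0,"ty":-2.0,"tz":1.7,"wx":0,"wy":0,"wz":0,"claw":5}
  ]
}}

```text
time_s: 13.65
eef_pos: [0.5434, -0.1724, 0.2305]
ee_rot: [-1.192, 1.236, -1.238]
ft_force: [-4.5, -1.6, -0.8]
finger_gap: 0.0091
```

Emit:
{"api": "drive_tool", "payload": {
  "series": [
    {"tx":0.2,"ty":-2.6,"tz":2.5,"wx":0,"wy":0,"wz":0,"claw":5},
    {"tx":0,"ty":-1.8,"tz":1.9,"wx":0,"wy":0,"wz":0,"claw":5}
  ]
}}

```text
time_s: 13.85
eef_pos: [0.5478, -0.1725, 0.2347]
ee_rot: [-1.192, 1.236, -1.237]
ft_force: [-2.3, -2.3, -2.2]
finger_gap: 0.0088
```

Emit:
{"api": "drive_tool", "payload": {
  "series": [
    {"tx":0.2,"ty":-2.3,"tz":2.7,"wx":0,"wy":0,"wz":0,"claw":5},
    {"tx":0,"ty":-1.7,"tz":2.0,"wx":0,"wy":0,"wz":0,"claw":5}
  ]
}}

```text
time_s: 14.05
eef_pos: [0.5524, -0.1727, 0.2387]
ee_rot: [-1.192, 1.236, -1.237]
ft_force: [-4.0, -2.2, -2.2]
finger_gap: 0.0089
```

Emit:
{"api": "drive_tool", "payload": {
  "series": [
    {"tx":0.3,"ty":-2.3,"tz":2.7,"wx":0,"wy":0,"wz":0,"claw":5},
    {"tx":0,"ty":-1.6,"tz":2.1,"wx":0,"wy":0,"wz":0,"claw":5}
  ]
}}

```text
time_s: 14.25
eef_pos: [0.5571, -0.1729, 0.2426]
ee_rot: [-1.192, 1.237, -1.236]
ft_force: [-2.7, -1.5, -1.2]
finger_gap: 0.0089
```

Emit:
{"api": "drive_tool", "payload": {
  "series": [
    {"tx":0,"ty":-2.2,"tz":2.8,"wx":0,"wy":0,"wz":0,"claw":5},
    {"tx":0,"ty":-1.6,"tz":2.1,"wx":0,"wy":0,"wz":0,"claw":5}
  ]
}}

```text
time_s: 14.45
eef_pos: [0.562, -0.1731, 0.2465]
ee_rot: [-1.192, 1.236, -1.236]
ft_force: [-2.6, -0.9, -3.2]
finger_gap: 0.009
```

Emit:
{"api": "drive_tool", "payload": {
  "series": [
    {"tx":0,"ty":-2.1,"tz":2.8,"wx":0,"wy":0,"wz":0,"claw":5},
    {"tx":0,"ty":-1.5,"tz":2.2,"wx":0,"wy":0,"wz":0,"claw":5}
  ]
}}

```text
time_s: 14.65
eef_pos: [0.567, -0.1733, 0.2501]
ee_rot: [-1.192, 1.237, -1.236]
ft_force: [-2.9, -1.5, -2.4]
finger_gap: 0.0089
```

Emit:
{"api": "drive_tool", "payload": {
  "series": [
    {"tx":0,"ty":-2.0,"tz":2.9,"wx":0,"wy":0,"wz":0,"claw":5},
    {"tx":0,"ty":-1.4,"tz":2.3,"wx":0,"wy":0,"wz":0,"claw":5}
  ]
}}

```text
time_s: 14.85
eef_pos: [0.5722, -0.1734, 0.2537]
ee_rot: [-1.192, 1.236, -1.236]
ft_force: [-3.8, -0.8, -1.4]
finger_gap: 0.009
```

Emit:
{"api": "drive_tool", "payload": {
  "series": [
    {"tx":0,"ty":-1.9,"tz":3.0,"wx":0,"wy":0,"wz":0,"claw":5},
    {"tx":0,"ty":-1.4,"tz":2.3,"wx":0,"wy":0,"wz":0,"claw":5}
  ]
}}

```text
time_s: 15.05
eef_pos: [0.5776, -0.1736, 0.2571]
ee_rot: [-1.191, 1.236, -1.236]
ft_force: [-4.3, -1.0, 0.3]
finger_gap: 0.0089
```

Emit:
{"api": "drive_tool", "payload": {
  "series": [
    {"tx":0,"ty":-1.9,"tz":2.9,"wx":0,"wy":0,"wz":0,"claw":5},
    {"tx":0,"ty":-1.4,"tz":2.2,"wx":0,"wy":0,"wz":0,"claw":5}
  ]
}}

```text
time_s: 15.25
eef_pos: [0.5827, -0.1739, 0.2603]
ee_rot: [-1.191, 1.236, -1.236]
ft_force: [-4.7, -0.2, -0.9]
finger_gap: 0.009
```

Emit:
{"api": "drive_tool", "payload": {
  "series": [
    {"tx":0,"ty":-1.7,"tz":2.8,"wx":0,"wy":0,"wz":0,"claw":5},
    {"tx":0,"ty":-0.9,"tz":1.5,"wx":0,"wy":0,"wz":0,"claw":5}
  ]
}}

```text
time_s: 15.45
eef_pos: [0.587, -0.174, 0.2627]
ee_rot: [-1.191, 1.236, -1.236]
ft_force: [-4.5, 0.1, 0.4]
finger_gap: 0.0085
```

Emit:
{"api": "drive_tool", "payload": {
  "series": [
    {"tx":0,"ty":-1.8,"tz":2.9,"wx":0,"wy":0,"wz":0,"claw":5},
    {"tx":0,"ty":-1.2,"tz":2.0,"wx":0,"wy":0,"wz":0,"claw":5}
  ]
}}

```text
time_s: 15.65
eef_pos: [0.5919, -0.1742, 0.2654]
ee_rot: [-1.191, 1.236, -1.236]
ft_force: [-4.0, -0.3, -2.7]
finger_gap: 0.0088
```

Emit:
{"api": "drive_tool", "payload": {
  "series": [
    {"tx":0,"ty":-1.5,"tz":2.9,"wx":0,"wy":0,"wz":0,"claw":5},
    {"tx":0,"ty":-0.8,"tz":1.6,"wx":0,"wy":0,"wz":0,"claw":5}
  ]
}}

```text
time_s: 15.85
eef_pos: [0.5964, -0.1743, 0.2677]
ee_rot: [-1.191, 1.236, -1.236]
ft_force: [-3.6, 0.0, -2.2]
finger_gap: 0.0089
```

Emit:
{"api": "drive_tool", "payload": {
  "series": [
    {"tx":0,"ty":-1.4,"tz":2.9,"wx":0,"wy":0,"wz":0,"claw":5},
    {"tx":0,"ty":-0.9,"tz":2.0,"wx":0,"wy":0,"wz":0,"claw":5}
  ]
}}

```text
time_s: 16.05
eef_pos: [0.6004, -0.1745, 0.2696]
ee_rot: [-1.193, 1.239, -1.235]
ft_force: [-6.5, -0.1, -1.4]
finger_gap: 0.0087
```

Emit:
{"api": "drive_tool", "payload": {
  "series": [
    {"tx":0,"ty":-0.5,"tz":1.2,"wx":0,"wy":0,"wz":0,"claw":5},
    {"tx":0,"ty":-0.5,"tz":1.2,"wx":0,"wy":0,"wz":0,"claw":5}
  ]
}}

```text
time_s: 16.25
eef_pos: [0.602, -0.1745, 0.2703]
ee_rot: [-1.194, 1.24, -1.234]
ft_force: [-9.9, -0.1, -0.1]
finger_gap: 0.0085
```

Contact is clear (3 N, then 6.5, then 9.9). One more small step should confirm it.

Emit:
{"api": "drive_tool", "payload": {
  "series": [
    {"tx":0,"ty":-0.6,"tz":1.3,"wx":0,"wy":0,"wz":0,"claw":5},
    {"tx":0,"ty":-0.6,"tz":1.3,"wx":0,"wy":0,"wz":0,"claw":5}
  ]
}}

```text
time_s: 16.45
eef_pos: [0.604, -0.1746, 0.2712]
ee_rot: [-1.195, 1.242, -1.233]
ft_force: [-11.2, -0.5, -2.9]
finger_gap: 0.0087
```

Emit:
{"api": "drive_tool", "payload": {
  "series": [
    {"tx":0,"ty":-0.6,"tz":1.3,"wx":0,"wy":0,"wz":0,"claw":5},
    {"tx":0,"ty":-0.6,"tz":1.3,"wx":0,"wy":0,"wz":0,"claw":5}
  ]
}}

```text
time_s: 16.65
eef_pos: [0.6059, -0.1746, 0.2721]
ee_rot: [-1.197, 1.244, -1.232]
ft_force: [-12.9, 0.4, -2.4]
finger_gap: 0.0089
```

Emit:
{"api": "drive_tool", "payload": {
  "series": [
    {"tx":0,"ty":0,"tz":0,"wx":0,"wy":0,"wz":0,"claw":60},
    {"tx":0,"ty":-10,"tz":0,"wx":0,"wy":0,"wz":0,"claw":60},
    {"tx":0,"ty":-35,"tz":0,"wx":0,"wy":0,"wz":0,"claw":60},
    {"tx":0,"ty":-40,"tz":0,"wx":0,"wy":0,"wz":0,"claw":60},
    {"tx":0,"ty":-20,"tz":0,"wx":0,"wy":0,"wz":0,"claw":60}
  ]
}}

```text
time_s: 17.15
eef_pos: [0.6109, -0.1753, 0.3854]
ee_rot: [-1.186, 1.226, -1.244]
ft_force: [0.3, -0.6, 0.4]
finger_gap: 0.0513
```

```bash
cat > look.py <<'E'
from fit import *
from scipy.optimize import minimize_scalar
def ang(a,v,n='bar_a'):
    for m in mark_of(a,n):
        f=lambda t:np.hypot(*(np.array(proj(a,world(v,np.array([[-.205,0,0]]),t)[0]))-m['uv']))
        r=minimize_scalar(f,bounds=(0,1.4),method='bounded'); print('  ',round(m['p'],2),np.round(m['uv'],1),np.degrees(r.x).round(1),round(r.fun,1))
L=[.6572,.1985,.175]; Rr=[.682,-.179,-.04]
E
python3 - <<'E'
from look import *
st()
for c in ('scene','side'):
    a=snap(c,f'relR_{c}.png'); print(c); ang(a,Rr); print(' L'); ang(a,L)
E
```

```text
t 17.15 q [-4.700e-01  2.610e-01  1.180e+00  1.000e-03  1.689e+00 -4.330e-01] p [ 0.6109 -0.1753  0.3854] rot [-1.186  1.226 -1.244] F [ 0.3 -0.6  0.4] gap 0.051280235941796634
scene
   0.66 [301.8 186.7] 43.6 1.9
   0.63 [216.2 114.6] 47.8 109.7
 L
   0.66 [301.8 186.7] 0.0 102.3
   0.63 [216.2 114.6] 55.9 2.3
side
   0.75 [277.5 171.2] 34.9 0.5
   0.63 [213.6 101.8] 44.7 91.6
 L
   0.75 [277.5 171.2] 0.0 88.3
   0.63 [213.6 101.8] 57.9 0.3
```

The right lid is sinking (44° to 35° within 0.1 s) while the left stays at about 56–58°. I'll shut the claw, wait high up, then check where it rests.

Emit:
{"api": "drive_tool", "payload": {
  "series": [
    {"tx":0,"ty":0,"tz":-15,"wx":0,"wy":0,"wz":0,"claw":0},
    {"tx":0,"ty":0,"tz":-15,"wx":0,"wy":0,"wz":0,"claw":0},
    {"tx":0,"ty":0,"tz":-15,"wx":0,"wy":0,"wz":0,"claw":0},
    {"tx":0,"ty":0,"tz":-15,"wx":0,"wy":0,"wz":0,"claw":0},
    {"tx":0,"ty":0,"tz":-14,"wx":0,"wy":0,"wz":0,"claw":0}
  ]
}}

```text
time_s: 17.95
eef_pos: [0.5337, -0.1718, 0.3767]
ee_rot: [-1.192, 1.239, -1.234]
ft_force: [0.5, 0.6, 0.8]
finger_gap: 0.0002
```

Emit:
{"api": "drive_tool", "payload": {
  "series": [
    {"tx":0,"ty":0,"tz":0,"wx":0,"wy":0,"wz":0,"claw":0},
    {"tx":0,"ty":0,"tz":0,"wx":0,"wy":0,"wz":0,"claw":0},
    {"tx":0,"ty":0,"tz":0,"wx":0,"wy":0,"wz":0,"claw":0},
    {"tx":0,"ty":0,"tz":0,"wx":0,"wy":0,"wz":0,"claw":0},
    {"tx":0,"ty":0,"tz":0,"wx":0,"wy":0,"wz":0,"claw":0}
  ]
}}

```text
time_s: 18.45
eef_pos: [0.535, -0.1721, 0.3782]
ee_rot: [-1.192, 1.237, -1.236]
ft_force: [-0.3, -0.3, 0.1]
finger_gap: 0.0
```

Emit:
{"api": "drive_tool", "payload": {
  "series": [
    {"tx":0,"ty":0,"tz":0,"wx":0,"wy":0,"wz":0,"claw":0},
    {"tx":0,"ty":0,"tz":0,"wx":0,"wy":0,"wz":0,"claw":0},
    {"tx":0,"ty":0,"tz":0,"wx":0,"wy":0,"wz":0,"claw":0},
    {"tx":0,"ty":0,"tz":0,"wx":0,"wy":0,"wz":0,"claw":0},
    {"tx":0,"ty":0,"tz":0,"wx":0,"wy":0,"wz":0,"claw":0}
  ]
}}

```text
time_s: 18.95
eef_pos: [0.5347, -0.1721, 0.3785]
ee_rot: [-1.191, 1.236, -1.236]
ft_force: [1.0, 0.3, -0.3]
finger_gap: -0.0
```

Emit:
{"api": "drive_tool", "payload": {
  "series": [
    {"tx":0,"ty":0,"tz":0,"wx":0,"wy":0,"wz":0,"claw":0},
    {"tx":0,"ty":0,"tz":0,"wx":0,"wy":0,"wz":0,"claw":0},
    {"tx":0,"ty":0,"tz":0,"wx":0,"wy":0,"wz":0,"claw":0},
    {"tx":0,"ty":0,"tz":0,"wx":0,"wy":0,"wz":0,"claw":0},
    {"tx":0,"ty":0,"tz":0,"wx":0,"wy":0,"wz":0,"claw":0}
  ]
}}

```text
time_s: 19.45
eef_pos: [0.5347, -0.1721, 0.3785]
ee_rot: [-1.191, 1.236, -1.236]
ft_force: [-0.4, 0.7, -0.2]
finger_gap: -0.0
```

Emit:
{"api": "drive_tool", "payload": {
  "series": [
    {"tx":0,"ty":15,"tz":0,"wx":0,"wy":0,"wz":0,"claw":0},
    {"tx":0,"ty":20,"tz":0,"wx":0,"wy":0,"wz":0,"claw":0},
    {"tx":0,"ty":20,"tz":0,"wx":0,"wy":0,"wz":0,"claw":0},
    {"tx":0,"ty":20,"tz":0,"wx":0,"wy":0,"wz":0,"claw":0},
    {"tx":0,"ty":20,"tz":0,"wx":0,"wy":0,"wz":0,"claw":0}
  ]
}}

```text
time_s: 19.95
eef_pos: [0.5342, -0.1718, 0.2813]
ee_rot: [-1.192, 1.238, -1.235]
ft_force: [0.3, -0.5, 0.0]
finger_gap: 0.0002
```

Run:
```python
from look import *
st()
for c in ('scene','side'):
    a=snap(c,f'sunk_{c}.png'); print(c); ang(a,Rr); print(' L'); ang(a,L)
```

```text
t 19.95 q [-0.527  0.094  1.569  0.     1.48  -0.49 ] p [ 0.5342 -0.1718  0.2813] rot [-1.192  1.238 -1.235] F [ 0.3 -0.5  0. ] gap 0.00022287353719539375
scene
   0.78 [279.1 232.3] 7.9 1.5
 L
   0.78 [279.1 232.3] 0.0 94.6
side
   0.8 [211.4 104.9] 43.3 91.5
   0.68 [265.1 207.4] 8.9 2.3
 L
   0.8 [211.4 104.9] 54.7 0.8
   0.68 [265.1 207.4] 0.0 86.4
```

The right lid rests at about 8°, so it is worn. I'll press it down gently near its front edge.

Emit:
{"api": "drive_tool", "payload": {
  "series": [
    {"tx":0,"ty":35,"tz":0,"wx":0,"wy":0,"wz":0,"claw":0},
    {"tx":0,"ty":35,"tz":0,"wx":0,"wy":0,"wz":0,"claw":0},
    {"tx":0,"ty":35,"tz":0,"wx":0,"wy":0,"wz":0,"claw":0},
    {"tx":0,"ty":30,"tz":0,"wx":0,"wy":0,"wz":0,"claw":0},
    {"tx":0,"ty":10,"tz":0,"wx":0,"wy":0,"wz":0,"claw":0}
  ]
}}

```text
time_s: 20.75
eef_pos: [0.5334, -0.1714, 0.1361]
ee_rot: [-1.193, 1.24, -1.233]
ft_force: [0.4, 0.9, -0.4]
finger_gap: -0.0004
```

Emit:
{"api": "drive_tool", "payload": {
  "series": [
    {"tx":0,"ty":5,"tz":0,"wx":0,"wy":0,"wz":0,"claw":0},
    {"tx":0,"ty":5,"tz":0,"wx":0,"wy":0,"wz":0,"claw":0},
    {"tx":0,"ty":5,"tz":0,"wx":0,"wy":0,"wz":0,"claw":0},
    {"tx":0,"ty":5,"tz":0,"wx":0,"wy":0,"wz":0,"claw":0}
  ]
}}

```text
time_s: 21.15
eef_pos: [0.5356, -0.1727, 0.1196]
ee_rot: [-1.191, 1.234, -1.238]
ft_force: [-1.2, 1.0, 0.2]
finger_gap: 0.0002
```

Emit:
{"api": "drive_tool", "payload": {
  "series": [
    {"tx":0,"ty":4,"tz":0,"wx":0,"wy":0,"wz":0,"claw":0},
    {"tx":0,"ty":4,"tz":0,"wx":0,"wy":0,"wz":0,"claw":0}
  ]
}}

```text
time_s: 21.35
eef_pos: [0.5349, -0.1723, 0.1106]
ee_rot: [-1.191, 1.236, -1.237]
ft_force: [-0.4, -0.0, 0.9]
finger_gap: 0.0002
```

Emit:
{"api": "drive_tool", "payload": {
  "series": [
    {"tx":0,"ty":3,"tz":0,"wx":0,"wy":0,"wz":0,"claw":0},
    {"tx":0,"ty":2,"tz":0,"wx":0,"wy":0,"wz":0,"claw":0}
  ]
}}

```text
time_s: 21.55
eef_pos: [0.5346, -0.1721, 0.1052]
ee_rot: [-1.192, 1.237, -1.236]
ft_force: [0.8, -0.0, 0.4]
finger_gap: -0.0
```

Emit:
{"api": "drive_tool", "payload": {
  "series": [
    {"tx":0,"ty":2,"tz":0,"wx":0,"wy":0,"wz":0,"claw":0},
    {"tx":0,"ty":2,"tz":0,"wx":0,"wy":0,"wz":0,"claw":0}
  ]
}}

```text
time_s: 21.75
eef_pos: [0.5347, -0.1721, 0.1014]
ee_rot: [-1.191, 1.236, -1.236]
ft_force: [-0.5, -0.3, 0.4]
finger_gap: -0.0
```

Run:
```python
from look import *
st()
a=snap('side','push_side.png'); ang(a,Rr)
a=snap('scene','push_scene.png'); ang(a,Rr)
i=a['image'][90:290,170:400,::-1]; cv2.imwrite('pics/pushc.png',cv2.resize(i,None,fx=3,fy=3,interpolation=2))
```

```text
t 21.75 q [-0.527  0.26   1.75   0.     1.132 -0.49 ] p [ 0.5347 -0.1721  0.1014] rot [-1.191  1.236 -1.236] F [-0.5 -0.3  0.4] gap -3.4203235511926514e-05
   0.91 [260.8 219.7] 0.0 1.4
   0.69 [213.4 102.7] 44.4 91.3
   0.87 [279.9 240. ] 1.4 0.0
   0.71 [219.5 116.6] 47.9 105.9
```

View pics/pushc.png

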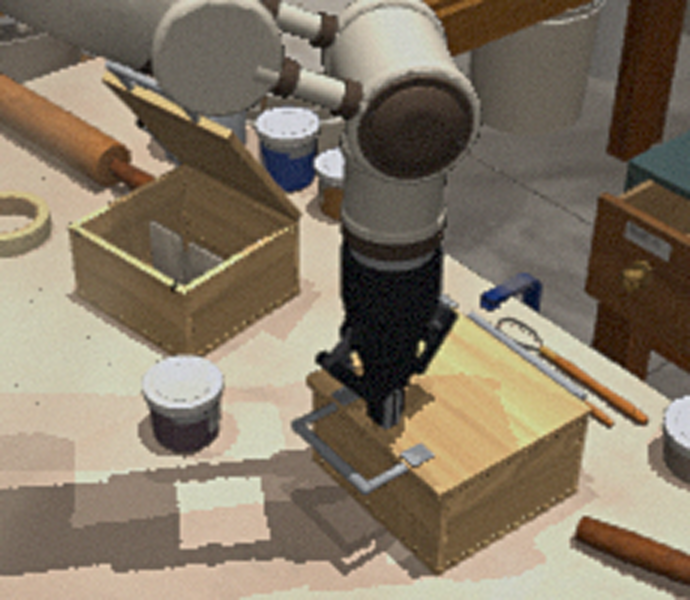

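The fingertips rest on the lid near its front edge and it is nearly shut. The left lid is still open. I'll press on until the rim resists.

Emit:
{"api": "drive_tool", "payload": {
  "series": [
    {"tx":0,"ty":1,"tz":0,"wx":0,"wy":0,"wz":0,"claw":0},
    {"tx":0,"ty":1,"tz":0,"wx":0,"wy":0,"wz":0,"claw":0}
  ]
}}

```text
time_s: 22.15
eef_pos: [0.5349, -0.1722, 0.1]
ee_rot: [-1.191, 1.236, -1.237]
ft_force: [-2.8, 1.8, 8.6]
finger_gap: 0.0002
```

Emit:
{"api": "drive_tool", "payload": {
  "series": [
    {"tx":0,"ty":1,"tz":0,"wx":0,"wy":0,"wz":0,"claw":0},
    {"tx":0,"ty":1,"tz":0,"wx":0,"wy":0,"wz":0,"claw":0}
  ]
}}

```text
time_s: 22.35
eef_pos: [0.535, -0.1722, 0.0999]
ee_rot: [-1.192, 1.236, -1.236]
ft_force: [-8.1, 4.9, 21.1]
finger_gap: 0.0
```

The rim is reached at z = 0.100, where it stopped moving and the force rose to 21 N. Backing off straight up.

Emit:
{"api": "drive_tool", "payload": {
  "series": [
    {"tx":0,"ty":-5,"tz":0,"wx":0,"wy":0,"wz":0,"claw":0},
    {"tx":0,"ty":-25,"tz":0,"wx":0,"wy":0,"wz":0,"claw":0},
    {"tx":0,"ty":-40,"tz":0,"wx":0,"wy":0,"wz":0,"claw":0},
    {"tx":0,"ty":-40,"tz":0,"wx":0,"wy":0,"wz":0,"claw":0},
    {"tx":0,"ty":-40,"tz":0,"wx":0,"wy":0,"wz":0,"claw":0}
  ]
}}

```text
time_s: 22.85
eef_pos: [0.5344, -0.172, 0.2488]
ee_rot: [-1.192, 1.237, -1.236]
ft_force: [1.5, -0.9, 0.0]
finger_gap: -0.0
```

Emit:
{"api": "drive_tool", "payload": {
  "series": [
    {"tx":0,"ty":-20,"tz":-10,"wx":0,"wy":0,"wz":0,"claw":0},
    {"tx":0,"ty":-20,"tz":-20,"wx":0,"wy":0,"wz":0,"claw":0},
    {"tx":0,"ty":0,"tz":-20,"wx":0,"wy":0,"wz":0,"claw":0},
    {"tx":0,"ty":0,"tz":0,"wx":0,"wy":0,"wz":0,"claw":0},
    {"tx":0,"ty":0,"tz":0,"wx":0,"wy":0,"wz":0,"claw":0}
  ]
}}

```text
time_s: 23.35
eef_pos: [0.4848, -0.1702, 0.2872]
ee_rot: [-1.191, 1.237, -1.237]
ft_force: [0.5, 0.1, -0.3]
finger_gap: 0.0001
```

Emit:
{"api": "drive_tool", "payload": {
  "series": [
    {"tx":0,"ty":0,"tz":0,"wx":0,"wy":0,"wz":0,"claw":0},
    {"tx":0,"ty":0,"tz":0,"wx":0,"wy":0,"wz":0,"claw":0},
    {"tx":0,"ty":0,"tz":0,"wx":0,"wy":0,"wz":0,"claw":0},
    {"tx":0,"ty":0,"tz":0,"wx":0,"wy":0,"wz":0,"claw":0},
    {"tx":0,"ty":0,"tz":0,"wx":0,"wy":0,"wz":0,"claw":0}
  ]
}}

```text
time_s: 23.85
eef_pos: [0.4848, -0.1702, 0.2874]
ee_rot: [-1.192, 1.236, -1.236]
ft_force: [-0.8, -0.4, 0.5]
finger_gap: 0.0002
```

Run:
```python
from look import *
st(); first=cv2.imread('pics/scene0.png')[:,:,::-1]
for c in ('scene','side'):
    a=snap(c,f'end_{c}.png'); print(c); ang(a,Rr); print(' L'); ang(a,L)
    for n in ('tub','tape','jar'):
        for m in mark_of(a,n)[:1]: print(n,round(m['p'],2),onz(a,m['uv'],0).round(4))
    if c=='scene':
        d=lambda y0,y1,x0,x1:np.abs(a['image'][y0:y1,x0:x1].astype(int)-first[y0:y1,x0:x1]).mean().round(1)
        print('diff tub',d(205,245,213,250),'jar',d(290,345,308,355),'tape',d(148,178,155,190),'rbox lid',d(192,275,265,368),'bg',d(300,360,200,280))
        cv2.imwrite('pics/endc.png',cv2.resize(a['image'][80:350,130:430,::-1],None,fx=2.2,fy=2.2,interpolation=2))
```

```text
t 23.85 q [-0.573 -0.035  1.689  0.     1.488 -0.536] p [ 0.4848 -0.1702  0.2874] rot [-1.192  1.236 -1.236] F [-0.8 -0.4  0.5] gap 0.00021381437044969948
scene
   0.96 [216.5 117.3] 47.1 107.9
   0.71 [279.5 240.9] 0.6 0.4
 L
   0.96 [216.5 117.3] 54.3 0.5
   0.71 [279.5 240.9] 0.0 99.9
tub 0.63 [0.4552 0.0148 0.    ]
tape 0.69 [0.4932 0.4235 0.    ]
jar 0.98 [ 0.4492 -0.3769  0.    ]
diff tub 14.7 jar 16.2 tape 15.2 rbox lid 14.3 bg 19.0
side
   0.95 [262.8 217. ] 1.2 1.3
   0.71 [209.2 103. ] 43.3 94.4
 L
   0.95 [262.8 217. ] 0.0 89.5
   0.71 [209.2 103. ] 54.7 2.1
tub 0.65 [0.4533 0.0116 0.    ]
tape 0.95 [0.4778 0.3872 0.    ]
jar 0.93 [ 0.4558 -0.371   0.    ]
```

View pics/endc.png

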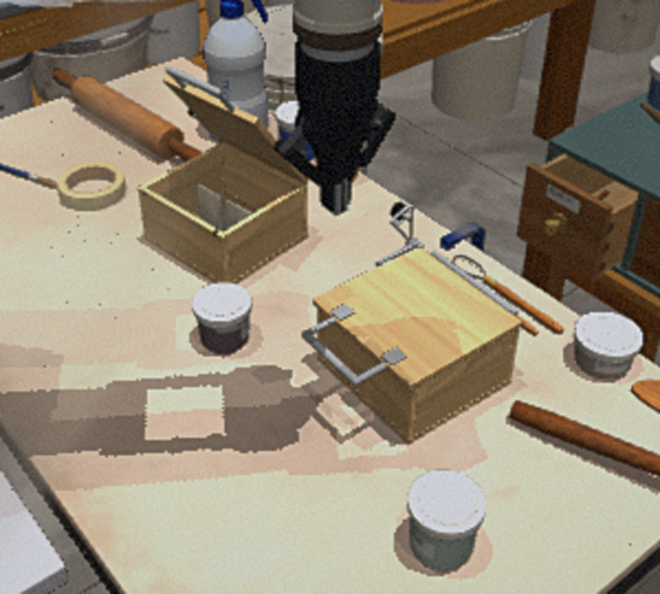

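The final picture shows the left lid standing open (bar near crop (200,85)), the right lid flush (bar at (345,360)), and the tub, tape and jar in place. Handing in.

```bash
python3 -c "
from bench import robot
print(robot.job_done())"
```

```text
the job is handed in; nothing more can be done
None
```

Both lids have been tested, left first. The left hinge is sound and its lid is left standing open. The right hinge is worn and its lid is pushed shut. The job took about 24 s of the 72 s allowed and is handed in; no verdict was reported.

- **Left lid:** It moved at about 6 N. Resistance started to climb at about 56°, and I let go when it reached about 16 N. In the pictures it has since stayed at about 55° for 15 s. The readings scatter between 54° and 58°.
- **Right lid:** It moved at about 3–4 N and met its stop at about 66°, where I let go at about 13 N. It sank to rest at about 8°. I pushed it shut until the fingertips stopped at z = 0.100 m, the height of the shut lid's top.
- **Last checks:** One second after I backed off, the right bar read 0.6° and 1.2° in the two cameras, which is shut within their error. The tool force was about zero, and the tub, tape and jar looked unmoved.

Three things were less clean:
- **Left stop:** The force rose only about 1 N per mm and the bar kept creeping with the gripper. I took this for the stop because the right lid passed the same angle with no such rise, and then showed the same kind of rise at its own stop.
- **Closing push:** The last 2 mm row pair took the force from 9 to about 21 N on the rim, more than I meant, before I backed off.
- **Bystanders:** The position estimates for the tub, tape and jar scatter by 1–4 cm, most for the tape, so "unmoved" rests mainly on the pictures. A start-to-end pixel comparison was no use because the lighting and shadows had changed.

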